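Put the brass masses back on their board in order of size

ROBOT

A 7-joint arm with a two-finger parallel gripper is mounted at the origin on a cart in front of the work surface, level with it; the furniture and walls round the work are solid. World frame = base frame: x ahead of the robot, y to its left, z up, the work surface at z = 0. Lengths are in m, angles in rad, forces in N, time in s.
With the tool pointing down it reaches from about 0.425 to 0.875 m from the base axis. Payload 8.4 kg.
Tool frame: the origin (TCP) lies midway between the tips of the shut fingers; the grasp point (between the pads) lies 19 mm behind it; z points along the fingers, y is the line along which they close (so a half turn about z gives the same grasp; the last joint's range is limited). The gripper opens to 87 mm and grips with 3 to 60 N. Pads are 19 mm wide; open, the fingers measure 117 mm over their backs; the gripper's body (75 mm by 190 mm) begins 51 mm behind the grasp point.
Start: joints at [1.247, 0.333, 0.04, 1.465, -0.013, 1.343, -0.059], TCP at [0.145, -0.634, 0.223] pointing down, gripper open.
Joint ranges: [-2.58, 2.58], [-0.38, 2.09], [-1.3, 1.39], [0.25, 2.4], [-1.5, 4.64], [0.08, 2.09], [-2.65, 2.65]. Speed limits (rad/s): [2.22, 2.22, 2.79, 2.79, 3.14, 3.14, 3.14].

INTERFACE

Orientations are given as a unit quaternion [w, x, y, z].
In Python, from cell import monitor, imaging, ticket gives the robot as it stands.
- The arm moves only by the tool jog_arm, never from a script. Its argument "motion" is a list of rows, each an object of numbers: "gripper": the closure, from -1 (fully open) to 1 (shut); "dx", "dy", "dz": the shift along the tool's x, y, z in cm; "ax", "ay", "az": the turn, a rotation vector about the tool's x, y, z in degrees. A call has exactly 5 rows; each row shifts and turns the commanded pose from where the row before left it, along the tool's axes as they then stand; what a row does not reach is not made up. A row lasts 1/10 s, in which the tool goes at most 50 mm and 8.59 degrees, less where a joint would pass 70% of its speed; a pose out of reach is approached as far as the arm can. A call with a gripper value outside its range is refused whole. The fingers move at their own pace and stop on an object; "force" is the grip in N (left out, the last holds). Time passes only in rows, so rows that do not move let the fingers close, or fill a call up. It gives the time, the measured TCP pose, the force, the opening and the grip force at its end, in the units of the state.
- monitor.get_obs(): the state, without advancing time (a new reading comes with each control period).
- imaging.capture(name): name is "scene" or "side" or "wrist"; returns a dict with "img" (480x640x3 uint8, red, green, blue), "vertical_fov" (degrees; the focal length in pixels is half the picture's height over the tangent of half this angle, whatever the lens; pixels are square), "cx", "cy" (the principal point, pixels), "xyz" and "orientation" of the camera in the world. Camera axes: x right, y up, looking along -z (the intrinsics and any distortion apply to the point x, -y, -z); pixel columns grow to the right and rows downward; lengths in m; the calibration is good to about 2 mm. A picture is of the moment at which its call begins. There is no depth.
- ticket.finish_job(): hands the job in; it is judged then, once.
The state is a dict: "t": time; "joint_positions": joint angles; "qvel": joint speeds; "tau": joint torques, N m; "eef_pos": TCP position; "orientation": TCP orientation; "ft_force": force on the tool from outside, world axes, zero at the start; "torque": the same for the moment, N m; "grip_width": finger opening in m; "gripper_force": force on a finger pad.
Only numpy, scipy, OpenCV 4.12 (cv2) and the standard library are available. Lean on these libraries where they do the work, as an engineer would, in place of code of your own. Each camera call takes 0.05 s, during which the arm holds its last target. There are 200 camera calls.

TASK

Put the four brass masses back on the wooden board, one upright on the middle of each round rubber seat, in order of size: the largest on the seat next to the board's raised wooden knob, then the next smaller each time, the smallest on the seat farthest from the knob. Leave all four standing free and still.

Things in the scene. Friction and masses are not known exactly. Their poses are not given: they have to be found in the camera images.
- mass_largest: loose knobbed brass mass, the largest of the four: a plain brass cylinder 50 mm in diameter and 32 mm high with a small knob on top, 49 mm high over all, about 500 g. Origin: centre of its underside; z up along its axis. Stands upright on the worktop at the start. A 0.19 m high drawer chest stands beyond (+x of) the masses, 60 mm or more from them
- mass_large: loose knobbed brass mass, the second largest of the four: a plain brass cylinder 39 mm in diameter and 28 mm high with a small knob on top, 43 mm high over all, about 280 g. Origin: centre of its underside; z up along its axis. Stands upright on the worktop at the start. A 0.19 m high drawer chest stands beyond (+x of) the masses, 60 mm or more from them
- mass_small: loose knobbed brass mass, the second smallest of the four: a plain brass cylinder 30 mm in diameter and 24 mm high with a small knob on top, 37 mm high over all, about 140 g. Origin: centre of its underside; z up along its axis. Stands upright on the worktop at the start. A 0.19 m high drawer chest stands beyond (+x of) the masses, 60 mm or more from them
- mass_smallest: loose knobbed brass mass, the smallest of the four: a plain brass cylinder 22 mm in diameter and 21 mm high with a small knob on top, 32 mm high over all, about 70 g. Origin: centre of its underside; z up along its axis. Stands upright on the worktop at the start. A 0.19 m high drawer chest stands beyond (+x of) the masses, 60 mm or more from them
- seat_1: one of four equal black rubber discs, diameter 54 mm, in a straight row (seat_1 to seat_4 in turn, 60 mm between centres) on a fixed wooden board, 292 x 72 x 12 mm. Origin: centre of the underside, 12 mm above the worktop; the top, where a mass stands, is 14 mm above the worktop. x points along the row from seat_1 to seat_4, y across the board, z up
- seat_2: one of four equal black rubber discs, diameter 54 mm, in a straight row (seat_1 to seat_4 in turn, 60 mm between centres) on a fixed wooden board, 292 x 72 x 12 mm. Origin: centre of the underside, 12 mm above the worktop; the top, where a mass stands, is 14 mm above the worktop. x points along the row from seat_1 to seat_4, y across the board, z up
- seat_3: one of four equal black rubber discs, diameter 54 mm, in a straight row (seat_1 to seat_4 in turn, 60 mm between centres) on a fixed wooden board, 292 x 72 x 12 mm. Origin: centre of the underside, 12 mm above the worktop; the top, where a mass stands, is 14 mm above the worktop. x points along the row from seat_1 to seat_4, y across the board, z up
- seat_4: one of four equal black rubber discs, diameter 54 mm, in a straight row (seat_1 to seat_4 in turn, 60 mm between centres) on a fixed wooden board, 292 x 72 x 12 mm. Origin: centre of the underside, 12 mm above the worktop; the top, where a mass stands, is 14 mm above the worktop. x points along the row from seat_1 to seat_4, y across the board, z up
- knob: small dark turned wooden knob, 19 mm in diameter and 23 mm high, fixed on the board near one of its ends, 41 mm from the centre of the nearest seat, in line with the seats; at either end of the board from start to start. The other end has only a flat steel screw cap. Origin: centre of its underside, 12 mm above the worktop
Things that resemble listed ones, but are neither listed nor needed, are in the scene too. What is shaped like the mass_small but red is not meant.

How it is judged:
At the end, for the whole second after the job is handed in: Counted from the seat next to the knob, the largest, second largest, second smallest and smallest mass stand on the four seats, each upright (within 0.1 rad), on its seat (underside 9 to 20 mm above the worktop), its centre within 12 mm of the seat's centre, at rest and released (((horizontal distance between knob and seat_1 below 0.09 m and horizontal distance between mass_largest and seat_1 below 0.012 m and horizontal distance between mass_large and seat_2 below 0.012 m and horizontal distance between mass_small and seat_3 below 0.012 m and horizontal distance between mass_smallest and seat_4 below 0.012 m) or (horizontal distance between knob and seat_4 below 0.09 m and horizontal distance between mass_largest and seat_4 below 0.012 m and horizontal distance between mass_large and seat_3 below 0.012 m and horizontal distance between mass_small and seat_2 below 0.012 m and horizontal distance between mass_smallest and seat_1 below 0.012 m)) and angle between each of mass_largest, mass_large, mass_small, mass_smallest's own z axis and vertical below 0.1 rad and height (world z) of mass_largest between 0.009 and 0.02 m and linear speed of each of mass_largest, mass_large, mass_small, mass_smallest below 0.02 m/s and height (world z) of mass_large between 0.009 and 0.02 m and height (world z) of mass_small between 0.009 and 0.02 m and height (world z) of mass_smallest between 0.009 and 0.02 m); the robot touches nothing.
It also fails if it takes over 99 s, if anything falls off the work surface, if the arm or the gripper's body presses on something with over 40 N, if the wrist force passes 120 N, or if a joint passes its speed limit or range.

## Working session

There is one attempt and no reset: what is moved stays moved. The work goes in short steps, Python scripts to look and compute and a tool call to move; the robot and the scene stay as the last step left them, time stands still between calls to the robot, and variables do not carry over. Pictures are saved under pics/ and viewed, at most 14 in all, crops included, and the job is handed in when it is done.

Besides the shell and the picture viewer there is one more tool, called as a command line: name --argument value ..., lists and objects as JSON in quotes. jog_arm: Moves the arm, as the interface text tells. Its arguments: {"type":"object","properties":{"motion":{"type":"array"},"force":{"type":"number"}},"required":["motion"]}

```bash
ls; mkdir -p pics
python3 - <<'E'
from cell import monitor, imaging
import cv2
o=monitor.get_obs(); print({k:(v if not hasattr(v,'round') else v) for k,v in o.items()})
for n in ("scene","side","wrist"):
    c=imaging.capture(n); print(n,{k:v for k,v in c.items() if k!='img'})
    cv2.imwrite(f"pics/{n}0.png",c["img"][:,:,::-1])
E
```

```text
pics
{'t': 0.0, 'joint_positions': array([ 1.24678254,  0.33394384,  0.03985346,  1.4662654 , -0.01339674,
        1.34329732, -0.05848837]), 'qvel': array([-0.00015992, -0.0023665 ,  0.00035814,  0.0008129 , -0.00147684,
       -0.00146714, -0.00080575]), 'tau': array([ 1.39086922e-03, -6.56346917e+01,  1.33624054e+00, -4.03789687e+01,
       -5.94684156e-02,  4.49612027e-02,  1.25602219e-04]), 'eef_pos': array([ 0.14477915, -0.63319083,  0.22164058]), 'orientation': array([-8.10930729e-04,  9.93687847e-01,  1.12177464e-01, -1.46655514e-04]), 'ft_force': array([-0.54382779, -0.38803748,  0.11406774]), 'torque': array([-0.01311101, -0.00334963,  0.03526088]), 'gripper_force': 0.0, 'grip_width': 0.08704546691899477}
scene {'vertical_fov': 49.442207277712086, 'cx': 319.6864910994008, 'cy': 238.7048250711578, 'xyz': array([-0.03570713,  0.90233417,  0.430884  ]), 'orientation': array([-0.26208096, -0.17692643,  0.50580279,  0.80260461])}
side {'vertical_fov': 56.37777349002465, 'cx': 318.9395349706689, 'cy': 241.0704511779058, 'xyz': array([0.08332115, 0.13415314, 0.80748766]), 'orientation': array([ 0.76815215,  0.19475811, -0.14372597, -0.59275154])}
wrist {'vertical_fov': 62.52956539968951, 'cx': 328.81938695862976, 'cy': 242.83839005496768, 'xyz': array([ 0.22210296, -0.61540329,  0.38378545]), 'orientation': array([ 0.7737657 , -0.11286247,  0.0916858 , -0.61655691])}
```

View pics/scene0.png

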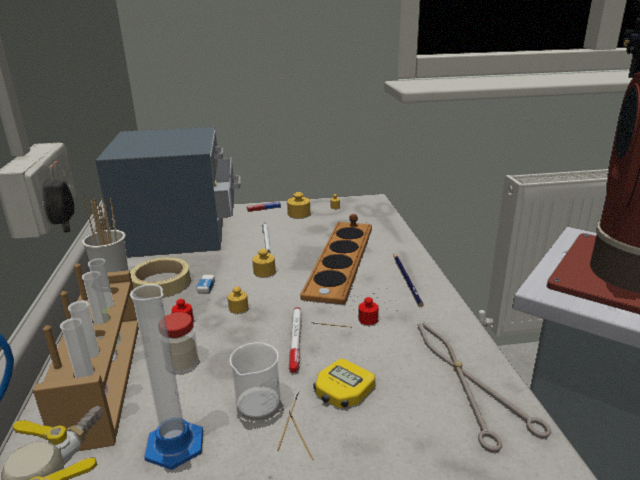

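View pics/side0.png

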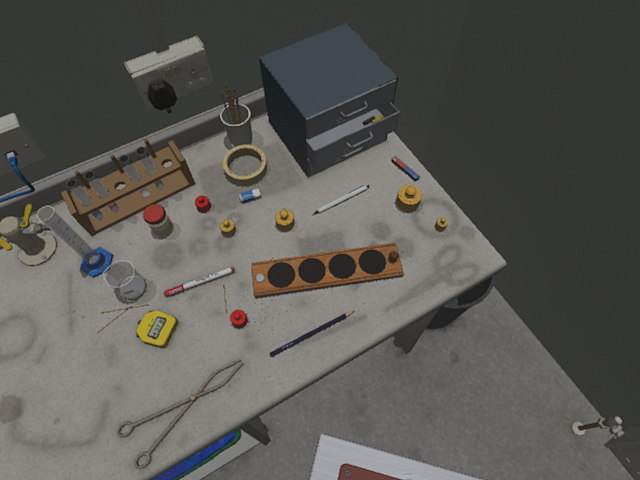

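The scene view shows the board with its dark knob at the far end (353,218) and masses at (299,206), (335,202), (264,264) and (238,300). The side view shows the knob at (393,257), seats from (281,275) to (372,262), and masses at (409,197), (441,224), (285,219) and (227,227).

```bash
cat > h.py <<'E'
from cell import monitor, imaging
import cv2, numpy as np
from scipy.spatial.transform import Rotation as R
def rot(q): return R.from_quat(np.roll(q,-1)).as_matrix()
def ray(c,u,v):
    f=240/np.tan(np.radians(c["vertical_fov"]/2))
    d=rot(c["orientation"])@np.array([(u-c["cx"])/f,-(v-c["cy"])/f,-1]); return np.array(c["xyz"]),d
def onplane(c,u,v,z):
    o,d=ray(c,u,v); return (o+d*(z-o[2])/d[2])
def vert_cross(a,b):  # intersect vertical planes of two rays -> xy, heights on each ray
    (o,d),(p,e)=a,b
    s,t=np.linalg.solve(np.c_[d[:2],-e[:2]],p[:2]-o[:2]); q=o+s*d; return q[:2],q[2],(p+t*e)[2]
def blobs(img,kind,amin=40):
    h=cv2.cvtColor(img,cv2.COLOR_RGB2HSV)
    if kind=="brass": m=cv2.inRange(h,(18,140,50),(26,255,255))
    elif kind=="black": m=cv2.inRange(h,(0,0,0),(179,255,45))
    m=cv2.morphologyEx(m,cv2.MORPH_CLOSE,np.ones((3,3),np.uint8))
    n,l,s,c=cv2.connectedComponentsWithStats(m)
    return [(c[i],s[i]) for i in range(1,n) if s[i,4]>=amin]
E
python3 - <<'E'
from h import *
S=imaging.capture("scene");D=imaging.capture("side")
for n,c in(("scene",S),("side",D)):
  for k in("brass","black"):
    for p,s in blobs(c["img"],k):
      if s[4]<3000: print(n,k,p.round(1),s,onplane(c,*p,0.014).round(4))
E
```

```text
scene brass [298.2 205.7] [288 192  22  26 447] [0.6415 0.0899 0.014 ]
scene brass [334.6 201.9] [331 194   8  15  91] [0.5892 0.0269 0.014 ]
scene brass [263.5 263.7] [253 249  22  28 465] [0.5209 0.3333 0.014 ]
scene brass [237.4 300.6] [228 287  20  26 380] [0.4728 0.444  0.014 ]
scene brass [344.  384.3] [ 315  359   60   49 1606] [0.237  0.5039 0.014 ]
scene brass [ 40.5 430.5] [ 13 420  54  24 632] [0.4593 0.7525 0.014 ]
scene brass [ 70.7 470.4] [ 30 458  67  22 567] [0.3837 0.7614 0.014 ]
scene black [ 59.3 205.1] [  44  182   30   50 1009] [1.0873 0.3872 0.014 ]
scene black [346.3 240.1] [330 228  33  25 459] [0.4576 0.1748 0.014 ]
scene black [616.  265.8] [ 591  236   49   57 1746] [0.0348 0.0041 0.014 ]
scene black [337.  261.3] [323 255  29  13 298] [0.4229 0.2542 0.014 ]
scene black [329.6 278.2] [315 271  31  15 362] [0.3988 0.309  0.014 ]
side brass [409.3 194.7] [398 185  23  20 345] [0.6448 0.0931 0.014 ]
side brass [ 26.6 215.2] [ 20 204  13  24 139] [0.3955 0.8563 0.014 ]
side brass [284.3 217.4] [276 210  18  16 230] [0.5249 0.3335 0.014 ]
side brass [441.4 222.3
[... 894 characters left out ...]
black [ 71.7 183. ] [ 67 180  12   7  44] [0.4927 0.806  0.014 ]
side black [125.3 194. ] [ 98 180  56  28  75] [0.4956 0.6796 0.014 ]
side black [372.  261.4] [359 250  27  24 488] [0.4718 0.1379 0.014 ]
side black [341.8 265.7] [329 254  27  24 499] [0.4478 0.193  0.014 ]
side black [311.6 270.2] [299 258  26  25 500] [0.4239 0.2474 0.014 ]
side black [280.8 274.6] [268 263  27  25 505] [0.3999 0.3025 0.014 ]
side black [474.5 292.1] [457 275  36  30 411] [ 0.4575 -0.0619  0.014 ]
side black [444.5 316.8] [426 306  43  23 477] [ 0.3948 -0.0136  0.014 ]
side black [298.  341.4] [274 329  49  26  64] [0.2828 0.2342 0.014 ]
side black [256.7 435.9] [239 426  31  19 116] [0.1157 0.2561 0.014 ]
```

```bash
python3 - <<'E'
from h import *
S=imaging.capture("scene");D=imaging.capture("side")
b={k:(S,D) for k in()}
for n,s,d in(("largest",(298.2,205.7),(409.3,194.7)),("large",(263.5,263.7),(284.3,217.4)),("small",(237.4,300.6),(226.7,225.5)),("smallest",(334.6,201.9),(441.4,222.3)),("seat1",(350,234),(372,261.4)),("seat4",(329.6,278.2),(280.8,274.6)),("knob",(353,219),(393.5,257))):
  xy,z1,z2=vert_cross(ray(S,*s),ray(D,*d)); print(n,xy.round(4),round(z1,4),round(z2,4), onplane(D,*d,.017).round(4))
for n,p,z in (("chestbot",(311,166),0),("chestbotR",(398,130),0),("drawerR",(398,108),.13),("drawerL",(308,135),.13),("tape",(245,178),0.0),("jar base",(158,235),0),("red",(202,205),.01),("red2",(238,319),.01),("holder",(238,143),0)):
  print(n,onplane(D,*p,z).round(3))
E
python3 -c "
import cv2
a=cv2.imread('pics/side0.png')[20:260,200:480]; cv2.imwrite('pics/c1.png',cv2.resize(a,None,fx=2.5,fy=2.5,interpolation=3))"
```

```text
largest [0.6385 0.0935] 0.016 0.0231 [0.6428 0.0932 0.017 ]
large [0.522  0.3321] 0.0133 0.0192 [0.5233 0.3327 0.017 ]
small [0.4757 0.4414] 0.0116 0.0162 [0.4753 0.4411 0.017 ]
smallest [0.5954 0.0182] 0.0099 0.0121 [0.5923 0.0189 0.017 ]
seat1 [0.4739 0.1379] 0.0082 0.0097 [0.4703 0.1378 0.017 ]
seat4 [0.4026 0.3039] 0.0104 0.0073 [0.3987 0.3019 0.017 ]
knob [0.493  0.0988] 0.0215 0.0117 [0.4902 0.0991 0.017 ]
chestbot [0.676 0.318 0.   ]
chestbotR [0.829 0.148 0.   ]
drawerR [0.766 0.156 0.13 ]
drawerL [0.652 0.314 0.13 ]
tape [0.608 0.451 0.   ]
jar base [0.427 0.577 0.   ]
red [0.513 0.512 0.01 ]
red2 [0.296 0.354 0.01 ]
holder [0.698 0.499 0.   ]
```

View pics/c1.png

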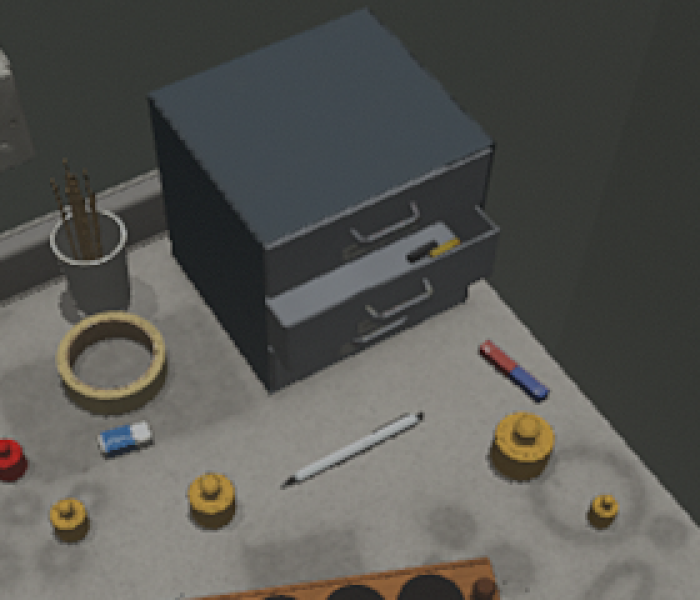

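View pics/wrist0.png

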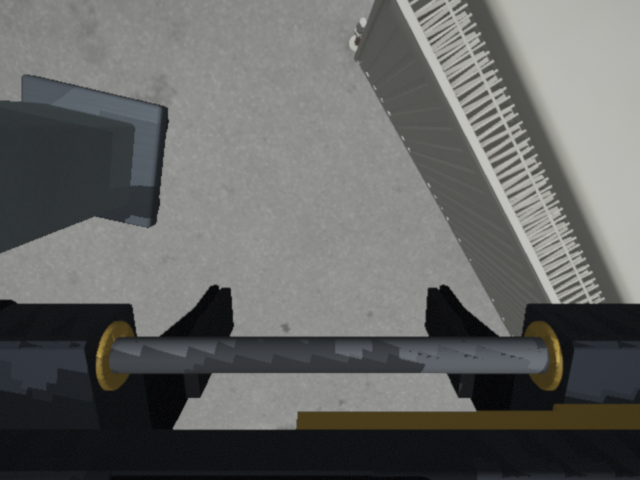

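The crop shows the chest's front-left bottom corner at side px (308,176), and its front runs obliquely, well away from the masses. The wrist view shows the fingers with their tips near row 290 and the floor beyond.

```bash
cat >> h.py <<'E'
def pose():
    o=monitor.get_obs(); M=rot(o["orientation"]); return np.array(o["eef_pos"]),np.degrees(np.arctan2(M[1,0],M[0,0])),o
def plan(p,yaw,tgt,tyaw,n,rmax=8.5):
    """rows (dx,dy,dz cm, az deg) from p,yaw to tgt,tyaw, in n rows, straight; rounded, error carried on"""
    p=np.array(p,float);tgt=np.array(tgt,float)
    for i in range(n):
        d=(tgt-p)/(n-i); a=np.radians(yaw)
        B=np.array([[np.cos(a),np.sin(a),0],[np.sin(a),-np.cos(a),0],[0,0,-1]])
        r=(B.T@d*100).round(1)+0; az=round((yaw-tyaw)/(n-i)*2)/2
        p=p+B@r/100; yaw-=az
        print(dict(dx=r[0],dy=r[1],dz=r[2],az=az), "|" if i%5==4 else "")
    print("end",p.round(4),round(yaw,1)); return p,yaw
E
python3 -c "
from h import *
p,y,o=pose();print(p,y);plan(p,y,[.56,-.01,.15],150,20)"
```

```text
[ 0.14485395 -0.63352205  0.22233149] 12.878212410096939
{'dx': np.float64(2.7), 'dy': np.float64(-2.6), 'dz': np.float64(0.4), 'az': -7.0} 
{'dx': np.float64(3.0), 'dy': np.float64(-2.2), 'dz': np.float64(0.4), 'az': -7.0} 
{'dx': np.float64(3.3), 'dy': np.float64(-1.8), 'dz': np.float64(0.4), 'az': -7.0} 
{'dx': np.float64(3.5), 'dy': np.float64(-1.4), 'dz': np.float64(0.4), 'az': -7.0} 
{'dx': np.float64(3.6), 'dy': np.float64(-1.0), 'dz': np.float64(0.4), 'az': -7.0} |
{'dx': np.float64(3.7), 'dy': np.float64(-0.6), 'dz': np.float64(0.3), 'az': -7.0} 
{'dx': np.float64(3.7), 'dy': np.float64(-0.1), 'dz': np.float64(0.4), 'az': -7.0} 
{'dx': np.float64(3.7), 'dy': np.float64(0.4), 'dz': np.float64(0.3), 'az': -7.0} 
{'dx': np.float64(3.7), 'dy': np.float64(0.8), 'dz': np.float64(0.4), 'az': -7.0} 
{'dx': np.float64(3.5), 'dy': np.float64(1.2), 'dz': np.float64(0.3), 'az': -6.5} |
{'dx': np.float64(3.4), 'dy': np.float64(1.6), 'dz': np.float64(0.4), 'az': -7.0} 
{'dx': np.float64(3.1), 'dy': np.float64(2.0), 'dz': np.float64(0.3), 'az': -6.5} 
{'dx': np.float64(2.9), 'dy': np.float64(2.4), 'dz': np.float64(0.4), 'az': -7.0} 
{'dx': np.float64(2.6), 'dy': np.float64(2.7), 'dz': np.float64(0.3), 'az': -6.5} 
{'dx': np.float64(2.2), 'dy': np.float64(3.0), 'dz': np.float64(0.4), 'az': -7.0} |
{'dx': np.float64(1.9), 'dy': np.float64(3.3), 'dz': np.float64(0.3), 'az': -6.5} 
{'dx': np.float64(1.5), 'dy': np.float64(3.5), 'dz': np.float64(0.4), 'az': -7.0} 
{'dx': np.float64(1.1), 'dy': np.float64(3.6), 'dz': np.float64(0.3), 'az': -6.5} 
{'dx': np.float64(0.6), 'dy': np.float64(3.7), 'dz': np.float64(0.4), 'az': -7.0} 
{'dx': np.float64(0.2), 'dy': np.float64(3.7), 'dz': np.float64(0.3), 'az': -6.5} |
end [ 0.5598 -0.01    0.1503] 149.9
```

jog_arm --motion '[{"dx":2.7,"dy":-2.6,"dz":0.4,"az":-7},{"dx":3.0,"dy":-2.2,"dz":0.4,"az":-7},{"dx":3.3,"dy":-1.8,"dz":0.4,"az":-7},{"dx":3.5,"dy":-1.4,"dz":0.4,"az":-7},{"dx":3.6,"dy":-1.0,"dz":0.4,"az":-7}]'

```text
validation failed for argument at $.mo...
```

Rows may need all keys.

jog_arm --motion '[{"gripper":-1,"dx":2.7,"dy":-2.6,"dz":0.4,"ax":0,"ay":0,"az":-7},{"gripper":-1,"dx":3.0,"dy":-2.2,"dz":0.4,"ax":0,"ay":0,"az":-7},{"gripper":-1,"dx":3.3,"dy":-1.8,"dz":0.4,"ax":0,"ay":0,"az":-7},{"gripper":-1,"dx":3.5,"dy":-1.4,"dz":0.4,"ax":0,"ay":0,"az":-7},{"gripper":-1,"dx":3.6,"dy":-1.0,"dz":0.4,"ax":0,"ay":0,"az":-7}]'

```text
t: 0.85
eef_pos: [0.2501, -0.4768, 0.2025]
orientation: [0.0, 0.913, 0.408, -0.0]
ft_force: [-0.0, 0.4, 0.0]
grip_width: 0.0872
gripper_force: 0.0
```

jog_arm --motion '[{"gripper":-1,"dx":3.7,"dy":-0.6,"dz":0.3,"ax":0,"ay":0,"az":-7},{"gripper":-1,"dx":3.7,"dy":-0.1,"dz":0.4,"ax":0,"ay":0,"az":-7},{"gripper":-1,"dx":3.7,"dy":0.4,"dz":0.3,"ax":0,"ay":0,"az":-7},{"gripper":-1,"dx":3.7,"dy":0.8,"dz":0.4,"ax":0,"ay":0,"az":-7},{"gripper":-1,"dx":3.5,"dy":1.2,"dz":0.3,"ax":0,"ay":0,"az":-6.5}]'

```text
t: 1.35
eef_pos: [0.3528, -0.321, 0.1856]
orientation: [0.0, 0.751, 0.66, -0.0]
ft_force: [0.5, -0.4, -0.2]
grip_width: 0.087
gripper_force: 0.0
```

jog_arm --motion '[{"gripper":-1,"dx":3.4,"dy":1.6,"dz":0.4,"ax":0,"ay":0,"az":-7},{"gripper":-1,"dx":3.1,"dy":2.0,"dz":0.3,"ax":0,"ay":0,"az":-6.5},{"gripper":-1,"dx":2.9,"dy":2.4,"dz":0.4,"ax":0,"ay":0,"az":-7},{"gripper":-1,"dx":2.6,"dy":2.7,"dz":0.3,"ax":0,"ay":0,"az":-6.5},{"gripper":-1,"dx":2.2,"dy":3.0,"dz":0.4,"ax":0,"ay":0,"az":-7}]'

```text
t: 1.85
eef_pos: [0.456, -0.1654, 0.1678]
orientation: [0.0, 0.525, 0.851, -0.0]
ft_force: [1.0, -1.1, 0.1]
grip_width: 0.0868
gripper_force: 0.0
```

jog_arm --motion '[{"gripper":-1,"dx":1.9,"dy":3.3,"dz":0.3,"ax":0,"ay":0,"az":-6.5},{"gripper":-1,"dx":1.5,"dy":3.5,"dz":0.4,"ax":0,"ay":0,"az":-7},{"gripper":-1,"dx":1.1,"dy":3.6,"dz":0.3,"ax":0,"ay":0,"az":-6.5},{"gripper":-1,"dx":0.6,"dy":3.7,"dz":0.4,"ax":0,"ay":0,"az":-7},{"gripper":-1,"dx":0.2,"dy":3.7,"dz":0.3,"ax":0,"ay":0,"az":-6.5}]'

```text
t: 2.35
eef_pos: [0.5606, -0.0089, 0.1505]
orientation: [0.0, 0.258, 0.966, -0.0]
ft_force: [0.8, -0.4, 0.1]
grip_width: 0.0871
gripper_force: 0.0
```

Run:
```python
from h import *
print(pose()[:2])
c=imaging.capture("wrist"); print(c["xyz"],rot(c["orientation"])[:,2])
cv2.imwrite("pics/w1.png",c["img"][:,:,::-1])
for p,s in blobs(c["img"],"brass",100): print(p.round(1),s,onplane(c,*p,.012).round(4),onplane(c,*p,.017).round(4))
```

```text
(array([ 0.56062757, -0.00889285,  0.1505461 ]), np.float64(150.1414311018016))
[0.49249565 0.03088254 0.3125465 ] [-0.24813898  0.14193713  0.95826974]
[495.  246.8] [ 459  214   73   68 3733] [0.6391 0.0994 0.012 ] [0.6366 0.0983 0.017 ]
[382.2 245.3] [371 231  24  30 549] [0.5932 0.0222 0.012 ] [0.5916 0.0223 0.017 ]
[110.4 355.9] [  96  321   38   70 1190] [ 0.5647 -0.2288  0.012 ] [ 0.5635 -0.2245  0.017 ]
[547.2 355.8] [ 524  321   39   70 1192] [0.7533 0.0998 0.012 ] [0.749  0.0986 0.017 ]
[481.7 418.7] [ 297  404  343   25 6558] [0.7856 0.0241 0.012 ] [0.7807 0.0242 0.017 ]
```

View pics/w1.png

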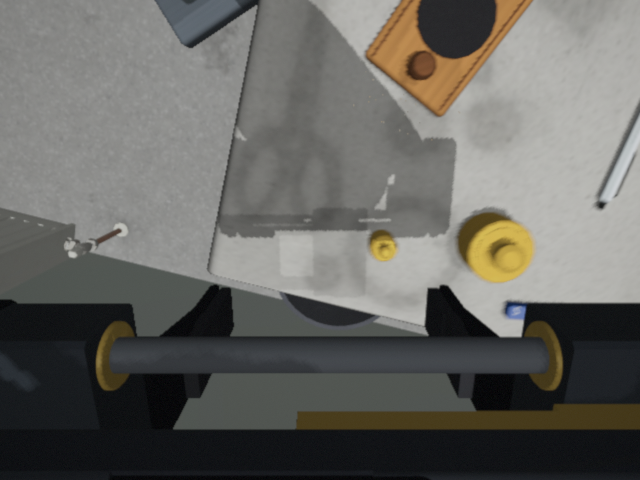

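The wrist view shows the smallest mass at (382,245), the largest at (495,247) and the board with its knob at (421,65), which agrees with the other views to a few mm.

```bash
python3 -c "
from h import *
p,y,o=pose();p,y=plan(p,y,[.5945,.020,.13],150,4);plan(p,y,[.5945,.020,.004],150,6)"
```

```text
{'dx': np.float64(-0.4), 'dy': np.float64(0.9), 'dz': np.float64(0.5), 'az': 0.0} 
{'dx': np.float64(-0.4), 'dy': np.float64(0.9), 'dz': np.float64(0.5), 'az': 0.5} 
{'dx': np.float64(-0.4), 'dy': np.float64(0.9), 'dz': np.float64(0.5), 'az': 0.0} 
{'dx': np.float64(-0.5), 'dy': np.float64(0.8), 'dz': np.float64(0.5), 'az': 0.5} 
end [0.5947 0.0197 0.1304] 149.9
{'dx': np.float64(0.0), 'dy': np.float64(0.0), 'dz': np.float64(2.1), 'az': 0.0} 
{'dx': np.float64(0.0), 'dy': np.float64(0.0), 'dz': np.float64(2.1), 'az': 0.0} 
{'dx': np.float64(0.0), 'dy': np.float64(0.0), 'dz': np.float64(2.1), 'az': 0.0} 
{'dx': np.float64(0.0), 'dy': np.float64(0.0), 'dz': np.float64(2.1), 'az': 0.0} 
{'dx': np.float64(0.0), 'dy': np.float64(0.0), 'dz': np.float64(2.1), 'az': 0.0} |
{'dx': np.float64(0.0), 'dy': np.float64(0.0), 'dz': np.float64(2.1), 'az': 0.0} 
end [0.5947 0.0197 0.0044] 149.9
```

jog_arm --motion '[{"gripper":0,"dx":-0.9,"dy":1.8,"dz":1.0,"ax":0,"ay":0,"az":0},{"gripper":0,"dx":-0.8,"dy":1.7,"dz":1.0,"ax":0,"ay":0,"az":0},{"gripper":0,"dx":0,"dy":0,"dz":3,"ax":0,"ay":0,"az":0},{"gripper":0,"dx":0,"dy":0,"dz":3,"ax":0,"ay":0,"az":0},{"gripper":0,"dx":0,"dy":0,"dz":2.5,"ax":0,"ay":0,"az":0}]'

```text
t: 2.9
eef_pos: [0.5918, 0.0116, 0.044]
orientation: [-0.0, 0.26, 0.966, -0.0]
ft_force: [0.5, 0.4, 0.0]
grip_width: 0.055
gripper_force: 0.0
```

jog_arm --motion '[{"gripper":0,"dx":0,"dy":0,"dz":2.0,"ax":0,"ay":0,"az":0},{"gripper":0,"dx":0,"dy":0,"dz":1.5,"ax":0,"ay":0,"az":0},{"gripper":0,"dx":0,"dy":0,"dz":0.6,"ax":0,"ay":0,"az":0},{"gripper":0,"dx":0,"dy":0,"dz":0,"ax":0,"ay":0,"az":0},{"gripper":0,"dx":0,"dy":0,"dz":0,"ax":0,"ay":0,"az":0}]'

```text
t: 3.4
eef_pos: [0.5928, 0.0117, 0.0055]
orientation: [0.001, 0.26, 0.966, 0.0]
ft_force: [0.3, 0.2, 0.7]
grip_width: 0.0438
gripper_force: 0.0
```

jog_arm --motion '[{"gripper":1,"dx":0,"dy":0,"dz":0,"ax":0,"ay":0,"az":0},{"gripper":1,"dx":0,"dy":0,"dz":0,"ax":0,"ay":0,"az":0},{"gripper":1,"dx":0,"dy":0,"dz":0,"ax":0,"ay":0,"az":0},{"gripper":1,"dx":0,"dy":0,"dz":0,"ax":0,"ay":0,"az":0},{"gripper":1,"dx":0,"dy":0,"dz":0,"ax":0,"ay":0,"az":0}]' --force 15

```text
t: 3.9
eef_pos: [0.5926, 0.0119, 0.0051]
orientation: [0.0, 0.26, 0.966, 0.0]
ft_force: [-0.4, 1.3, 3.5]
grip_width: 0.0213
gripper_force: 15.0
```

```bash
python3 -c "
from h import *
p,y,o=pose();p,y=plan(p,y,p+[0,0,.08],y,4);plan(p,y,[.49,.10,.16],113.6,6)"
```

```text
{'dx': np.float64(0.0), 'dy': np.float64(0.0), 'dz': np.float64(-2.0), 'az': 0.0} 
{'dx': np.float64(0.0), 'dy': np.float64(0.0), 'dz': np.float64(-2.0), 'az': 0.0} 
{'dx': np.float64(0.0), 'dy': np.float64(0.0), 'dz': np.float64(-2.0), 'az': 0.0} 
{'dx': np.float64(0.0), 'dy': np.float64(0.0), 'dz': np.float64(-2.0), 'az': 0.0} 
end [0.5926 0.0119 0.0851] 149.9
{'dx': np.float64(2.2), 'dy': np.float64(0.4), 'dz': np.float64(-1.2), 'az': 6.0} 
{'dx': np.float64(2.3), 'dy': np.float64(0.2), 'dz': np.float64(-1.3), 'az': 6.0} 
{'dx': np.float64(2.2), 'dy': np.float64(-0.1), 'dz': np.float64(-1.2), 'az': 6.0} 
{'dx': np.float64(2.2), 'dy': np.float64(-0.3), 'dz': np.float64(-1.3), 'az': 6.0} 
{'dx': np.float64(2.2), 'dy': np.float64(-0.5), 'dz': np.float64(-1.2), 'az': 6.0} |
{'dx': np.float64(2.2), 'dy': np.float64(-0.7), 'dz': np.float64(-1.3), 'az': 6.5} 
end [0.4903 0.1004 0.1601] 113.4
```

jog_arm --motion '[{"gripper":1,"dx":0,"dy":0,"dz":-2,"ax":0,"ay":0,"az":0},{"gripper":1,"dx":0,"dy":0,"dz":-2,"ax":0,"ay":0,"az":0},{"gripper":1,"dx":0,"dy":0,"dz":-2,"ax":0,"ay":0,"az":0},{"gripper":1,"dx":0,"dy":0,"dz":-2,"ax":0,"ay":0,"az":0},{"gripper":1,"dx":2.2,"dy":0.4,"dz":-1.2,"ax":0,"ay":0,"az":6}]'

```text
t: 4.4
eef_pos: [0.5766, 0.0238, 0.0977]
orientation: [0.001, 0.312, 0.95, 0.0]
ft_force: [0.5, -0.4, -0.7]
grip_width: 0.0212
gripper_force: 15.0
```

jog_arm --motion '[{"gripper":1,"dx":2.3,"dy":0.2,"dz":-1.3,"ax":0,"ay":0,"az":6},{"gripper":1,"dx":2.2,"dy":-0.1,"dz":-1.2,"ax":0,"ay":0,"az":6},{"gripper":1,"dx":2.2,"dy":-0.3,"dz":-1.3,"ax":0,"ay":0,"az":6},{"gripper":1,"dx":2.2,"dy":-0.5,"dz":-1.2,"ax":0,"ay":0,"az":6},{"gripper":1,"dx":2.2,"dy":-0.7,"dz":-1.3,"ax":0,"ay":0,"az":6.5}]'

```text
t: 4.9
eef_pos: [0.4886, 0.1004, 0.1597]
orientation: [-0.0, 0.551, 0.834, -0.0]
ft_force: [1.1, 0.5, -0.1]
grip_width: 0.0208
gripper_force: 15.0
```

Run:
```python
from h import *
p,y,o=pose(); print(p,y,o["grip_width"])
c=imaging.capture("wrist"); print(c["xyz"])
cv2.imwrite("pics/w2.png",c["img"][:,:,::-1])
for k in("black","brass"):
  for q,s in blobs(c["img"],k,300): print(k,q.round(1),s,onplane(c,*q,.014).round(4))
```

```text
[0.48863505 0.10037684 0.15966479] 113.11277316052357 0.020757949667368804
[0.45818575 0.17348433 0.32170766]
black [326.3 104.1] [ 296   83   63   45 2122] [0.4502 0.1862 0.014 ]
black [330.8 172.7] [ 298  139   67   68 3513] [0.473  0.1415 0.014 ]
black [211.9 344.7] [  111   286   194   138 10352] [ 0.4358 -0.0376  0.014 ]
black [439.4 345. ] [  354   286   192   125 10328] [0.62   0.0409 0.014 ]
black [ 11.3 321.4] [  0 300  56  39 843] [ 0.2691 -0.0841  0.014 ]
black [307.5 448.8] [    0   373   640   107 35187] [ 0.556  -0.1092  0.014 ]
brass [487. 289.] [ 453  268   70   47 1988] [0.632 0.104 0.014]
brass [328.6 305.8] [ 303  275   52   62 2529] [0.5155 0.0373 0.014 ]
brass [260.4 355.4] [255 321  15  70 514] [ 0.4788 -0.0308  0.014 ]
brass [397.2 355.5] [389 321  15  69 510] [0.5905 0.0168 0.014 ]
brass [354.3 418.6] [ 124  404  432   25 8180] [ 0.5831 -0.0596  0.014 ]
```

View pics/w2.png

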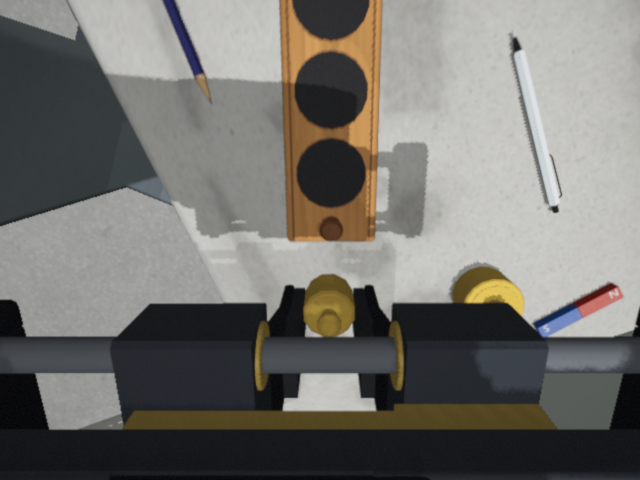

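The wrist view shows seats at (331,172), (331,90) and (331,5), the board knob at (331,229), and the smallest mass held centred in the fingers at (329,305).

Run:
```python
from h import *
p,y,o=pose(); c=imaging.capture("wrist"); a=np.radians(y); X=np.array([np.cos(a),np.sin(a)]);Y=np.array([np.sin(a),-np.cos(a)])
for n,u,v,z in(("front edge",329,275,.155),("front edge top",329,275,.176),("knob top",329.5,322,.187),("seat2",331,90,.014),("seat1",331,172.5,.014),("boardknobtop",331,229,.035)):
    q=onplane(c,u,v,z); d=q[:2]-p[:2]; print(n,q.round(4),"toolx,y",(d@X).round(4),(d@Y).round(4))
```

```text
front edge [0.4824 0.1167 0.155 ] toolx,y 0.0135 0.0005
front edge top [0.4792 0.1242 0.176 ] toolx,y 0.0217 0.0005
knob top [0.4852 0.1105 0.187 ] toolx,y 0.0067 0.0007
seat2 [0.4487 0.2005 0.014 ] toolx,y 0.1039 0.002
seat1 [0.4721 0.1453 0.014 ] toolx,y 0.0439 0.0021
boardknobtop [0.4875 0.1086 0.035 ] toolx,y 0.004 0.0021
```

Run:
```python
from h import *
for i in range(2):
  p,y,o=pose(); c=imaging.capture("wrist"); print(p,y,c["xyz"])
  for q,s in blobs(c["img"],"black",300):
    if q[1]<250: print(q.round(1),s,onplane(c,*q,.014).round(4))
  for q,s in blobs(c["img"],"brass",300)[1:2]: print("held",q.round(1),s,onplane(c,q[0],s[1],.155).round(4))
```

```text
[0.48861602 0.10270506 0.16117116] 113.38201313826016 [0.45736922 0.1756279  0.32313868]
[324.5 106. ] [ 295   81   61   52 2401] [0.4495 0.1867 0.014 ]
[329.6 176.3] [ 297  143   66   67 3503] [0.4735 0.1407 0.014 ]
held [328.6 305.8] [ 303  275   52   62 2532] [0.4835 0.1155 0.155 ]
[0.489406   0.10105907 0.16035936] 113.50945080976255 [0.45807549 0.17399751 0.32227067]
[325.  104.6] [ 295   81   62   49 2297] [0.45   0.1858 0.014 ]
[329.7 173.9] [ 297  140   67   68 3541] [0.4734 0.1407 0.014 ]
held [328.6 305.8] [ 303  275   52   62 2528] [0.4841 0.1141 0.155 ]
```

```bash
python3 -c "
from h import *
p,y,o=pose();p,y=plan(p,y,[.402,.302,.075],113.6,6);plan(p,y,[.402,.302,.0205],113.6,4)"
```

```text
{'dx': np.float64(3.7), 'dy': np.float64(0.0), 'dz': np.float64(1.4), 'az': 0.0} 
{'dx': np.float64(3.7), 'dy': np.float64(0.0), 'dz': np.float64(1.4), 'az': 0.0} 
{'dx': np.float64(3.7), 'dy': np.float64(0.0), 'dz': np.float64(1.4), 'az': 0.0} 
{'dx': np.float64(3.6), 'dy': np.float64(0.0), 'dz': np.float64(1.4), 'az': 0.0} 
{'dx': np.float64(3.7), 'dy': np.float64(0.0), 'dz': np.float64(1.4), 'az': 0.0} |
{'dx': np.float64(3.6), 'dy': np.float64(0.0), 'dz': np.float64(1.5), 'az': 0.0} 
end [0.4021 0.3018 0.0747] 113.5
{'dx': np.float64(0.0), 'dy': np.float64(0.0), 'dz': np.float64(1.4), 'az': 0.0} 
{'dx': np.float64(0.0), 'dy': np.float64(0.0), 'dz': np.float64(1.3), 'az': 0.0} 
{'dx': np.float64(0.0), 'dy': np.float64(0.0), 'dz': np.float64(1.4), 'az': 0.0} 
{'dx': np.float64(0.0), 'dy': np.float64(0.0), 'dz': np.float64(1.3), 'az': 0.0} 
end [0.4021 0.3018 0.0207] 113.5
```

jog_arm --motion '[{"gripper":1,"dx":4.5,"dy":0,"dz":1.7,"ax":0,"ay":0,"az":0},{"gripper":1,"dx":4.5,"dy":0,"dz":1.7,"ax":0,"ay":0,"az":0},{"gripper":1,"dx":4.5,"dy":0,"dz":1.7,"ax":0,"ay":0,"az":0},{"gripper":1,"dx":4.5,"dy":0,"dz":1.7,"ax":0,"ay":0,"az":0},{"gripper":1,"dx":4.0,"dy":0,"dz":1.7,"ax":0,"ay":0,"az":0}]'

```text
t: 5.6
eef_pos: [0.402, 0.303, 0.0733]
orientation: [-0.0, 0.549, 0.836, -0.0]
ft_force: [1.5, 0.1, -0.8]
grip_width: 0.0209
gripper_force: 15.0
```

jog_arm --motion '[{"gripper":1,"dx":0,"dy":0,"dz":1,"ax":0,"ay":0,"az":0},{"gripper":1,"dx":0,"dy":0,"dz":1,"ax":0,"ay":0,"az":0},{"gripper":1,"dx":0,"dy":0,"dz":1,"ax":0,"ay":0,"az":0},{"gripper":1,"dx":0,"dy":0,"dz":1,"ax":0,"ay":0,"az":0},{"gripper":1,"dx":0,"dy":0,"dz":0,"ax":0,"ay":0,"az":0}]'

```text
t: 6.1
eef_pos: [0.4026, 0.3004, 0.0332]
orientation: [-0.0, 0.55, 0.835, -0.001]
ft_force: [0.0, -0.6, -0.9]
grip_width: 0.0213
gripper_force: 15.0
```

jog_arm --motion '[{"gripper":1,"dx":0,"dy":0,"dz":0.8,"ax":0,"ay":0,"az":0},{"gripper":1,"dx":0,"dy":0,"dz":0.5,"ax":0,"ay":0,"az":0},{"gripper":1,"dx":0,"dy":0,"dz":0,"ax":0,"ay":0,"az":0},{"gripper":1,"dx":0,"dy":0,"dz":0,"ax":0,"ay":0,"az":0},{"gripper":1,"dx":0,"dy":0,"dz":0,"ax":0,"ay":0,"az":0}]'

```text
t: 6.6
eef_pos: [0.4027, 0.3023, 0.0219]
orientation: [0.0, 0.549, 0.836, 0.0]
ft_force: [-0.5, -0.7, -0.7]
grip_width: 0.0213
gripper_force: 15.0
```

jog_arm --motion '[{"gripper":0,"dx":0,"dy":0,"dz":0,"ax":0,"ay":0,"az":0},{"gripper":0,"dx":0,"dy":0,"dz":0,"ax":0,"ay":0,"az":0},{"gripper":0,"dx":0,"dy":0,"dz":0,"ax":0,"ay":0,"az":0},{"gripper":0,"dx":0,"dy":0,"dz":0,"ax":0,"ay":0,"az":0},{"gripper":0,"dx":0,"dy":0,"dz":-1,"ax":0,"ay":0,"az":0}]'

```text
t: 7.1
eef_pos: [0.4018, 0.3017, 0.031]
orientation: [-0.001, 0.549, 0.836, -0.001]
ft_force: [-0.2, 0.1, -0.1]
grip_width: 0.0424
gripper_force: 0.0
```

jog_arm --motion '[{"gripper":0,"dx":0,"dy":0,"dz":-2,"ax":0,"ay":0,"az":0},{"gripper":0,"dx":0,"dy":0,"dz":-3,"ax":0,"ay":0,"az":0},{"gripper":-1,"dx":0,"dy":0,"dz":-3,"ax":0,"ay":0,"az":0},{"gripper":-1,"dx":0,"dy":0,"dz":-3,"ax":0,"ay":0,"az":0},{"gripper":-1,"dx":0,"dy":0,"dz":-1,"ax":0,"ay":0,"az":0}]'

```text
t: 7.6
eef_pos: [0.4035, 0.3034, 0.1552]
orientation: [0.001, 0.549, 0.836, 0.002]
ft_force: [0.1, -0.4, 1.1]
grip_width: 0.0602
gripper_force: 0.0
```

Run:
```python
from h import *
p,y,o=pose(); print(p,y)
c=imaging.capture("side")
for k in("brass","black"):
  for q,s in blobs(c["img"],k,60):
    if 200<q[0]<460 and 180<q[1]<290: print(k,q.round(1),s,onplane(c,*q,.014).round(4),onplane(c,*q,.026).round(4))
cv2.imwrite("pics/s2.png",c["img"][:,:,::-1])
```

```text
[0.40353689 0.30337115 0.15520176] 113.39686486553082
brass [226.8 225.5] [220 220  15  12 138] [0.4768 0.4421 0.014 ] [0.4709 0.4374 0.026 ]
brass [279.1 271.9] [274 268  11  11  77] [0.4044 0.3074 0.014 ] [0.3996 0.3048 0.026 ]
black [271.2 226.1] [ 235  177   67  110 3307] [0.4983 0.3534 0.014 ] [0.492  0.3501 0.026 ]
```

View pics/s2.png

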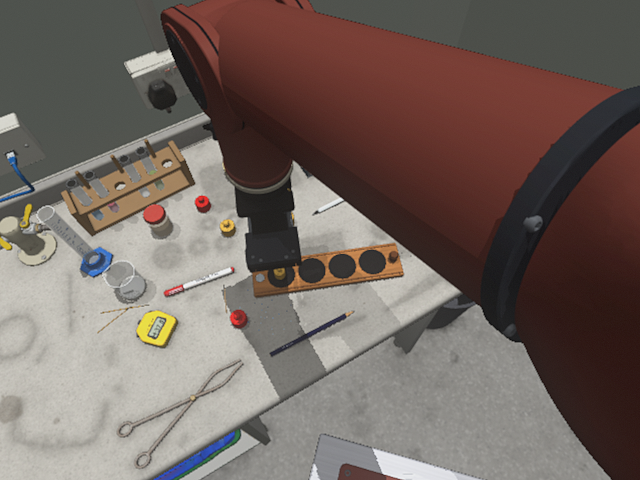

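The side view shows the smallest mass standing on the far seat at (279,272), about 3 mm from its centre. The small mass is still at (227,226).

Run:
```python
from h import *
c=imaging.capture("wrist")
for q,s in blobs(c["img"],"brass",300): print(q.round(1),s,onplane(c,*q,.014).round(4))
p,y,o=pose();print(p,y)
p,y=plan(p,y,[.4755,.4405,.09],113.6,5);plan(p,y,[.4755,.4405,.005],113.6,5)
```

```text
[493.6  96.2] [ 468   75   51   43 1709] [0.4745 0.4421 0.014 ]
[326.1 227.7] [312 211  29  33 762] [0.4021 0.3042 0.014 ]
[475.9 251.8] [ 448  226   57   53 2227] [0.5212 0.3336 0.014 ]
[163.8 355.8] [152 321  30  70 943] [0.3176 0.142  0.014 ]
[493.7 355.6] [477 321  29  70 923] [0.5828 0.256  0.014 ]
[456.4 418.4] [ 236  404  404   25 7853] [0.5846 0.1848 0.014 ]
[0.40332389 0.3027262  0.15330836] 113.37048918004244
{'dx': np.float64(2.0), 'dy': np.float64(2.4), 'dz': np.float64(1.3), 'az': 0.0} 
{'dx': np.float64(1.9), 'dy': np.float64(2.4), 'dz': np.float64(1.3), 'az': 0.0} 
{'dx': np.float64(2.0), 'dy': np.float64(2.4), 'dz': np.float64(1.2), 'az': 0.0} 
{'dx': np.float64(1.9), 'dy': np.float64(2.4), 'dz': np.float64(1.3), 'az': 0.0} 
{'dx': np.float64(2.0), 'dy': np.float64(2.5), 'dz': np.float64(1.2), 'az': 0.0} |
end [0.4755 0.4407 0.0903] 113.4
{'dx': np.float64(0.0), 'dy': np.float64(0.0), 'dz': np.float64(1.7), 'az': 0.0} 
{'dx': np.float64(0.0), 'dy': np.float64(0.0), 'dz': np.float64(1.7), 'az': 0.0} 
{'dx': np.float64(0.0), 'dy': np.float64(0.0), 'dz': np.float64(1.7), 'az': 0.0} 
{'dx': np.float64(0.0), 'dy': np.float64(0.0), 'dz': np.float64(1.7), 'az': 0.0} 
{'dx': np.float64(0.0), 'dy': np.float64(0.0), 'dz': np.float64(1.7), 'az': 0.0} |
end [0.4755 0.4407 0.0053] 113.4
```

jog_arm --motion '[{"gripper":-0.3,"dx":2.0,"dy":2.4,"dz":1.2,"ax":0,"ay":0,"az":0},{"gripper":-0.3,"dx":2.0,"dy":2.4,"dz":1.2,"ax":0,"ay":0,"az":0},{"gripper":-0.3,"dx":2.0,"dy":2.4,"dz":1.2,"ax":0,"ay":0,"az":0},{"gripper":-0.3,"dx":2.0,"dy":2.4,"dz":1.2,"ax":0,"ay":0,"az":0},{"gripper":-0.3,"dx":1.9,"dy":2.5,"dz":1.2,"ax":0,"ay":0,"az":0}]'

```text
t: 8.2
eef_pos: [0.4739, 0.4416, 0.0889]
orientation: [-0.0, 0.549, 0.836, -0.001]
ft_force: [0.1, 0.6, 0.3]
grip_width: 0.0571
gripper_force: 0.0
```

jog_arm --motion '[{"gripper":-0.3,"dx":0,"dy":0,"dz":2,"ax":0,"ay":0,"az":0},{"gripper":-0.3,"dx":0,"dy":0,"dz":2,"ax":0,"ay":0,"az":0},{"gripper":-0.3,"dx":0,"dy":0,"dz":1.5,"ax":0,"ay":0,"az":0},{"gripper":-0.3,"dx":0,"dy":0,"dz":1,"ax":0,"ay":0,"az":0},{"gripper":-0.3,"dx":0,"dy":0,"dz":0,"ax":0,"ay":0,"az":0}]'

```text
t: 8.7
eef_pos: [0.4735, 0.44, 0.0248]
orientation: [-0.0, 0.549, 0.836, -0.001]
ft_force: [-0.2, -0.4, -0.8]
grip_width: 0.0565
gripper_force: 0.0
```

jog_arm --motion '[{"gripper":-0.3,"dx":0.1,"dy":0,"dz":1.0,"ax":0,"ay":0,"az":0},{"gripper":-0.3,"dx":0,"dy":0,"dz":1.0,"ax":0,"ay":0,"az":0},{"gripper":-0.3,"dx":0,"dy":0,"dz":0,"ax":0,"ay":0,"az":0},{"gripper":1,"dx":0,"dy":0,"dz":0,"ax":0,"ay":0,"az":0},{"gripper":1,"dx":0,"dy":0,"dz":0,"ax":0,"ay":0,"az":0}]' --force 20

```text
t: 9.2
eef_pos: [0.4741, 0.4422, 0.007]
orientation: [0.0, 0.549, 0.836, 0.0]
ft_force: [-0.4, -0.3, -0.8]
grip_width: 0.0474
gripper_force: 0.0
```

jog_arm --motion '[{"gripper":1,"dx":0,"dy":0,"dz":0,"ax":0,"ay":0,"az":0},{"gripper":1,"dx":0,"dy":0,"dz":0,"ax":0,"ay":0,"az":0},{"gripper":1,"dx":0,"dy":0,"dz":0,"ax":0,"ay":0,"az":0},{"gripper":1,"dx":0,"dy":0,"dz":0,"ax":0,"ay":0,"az":0},{"gripper":1,"dx":0,"dy":0,"dz":0,"ax":0,"ay":0,"az":0}]'

```text
t: 9.7
eef_pos: [0.4741, 0.4421, 0.0069]
orientation: [0.0, 0.549, 0.836, 0.0]
ft_force: [-0.4, -0.2, 3.3]
grip_width: 0.0293
gripper_force: 20.0
```

Run:
```python
from h import *
p,y,o=pose();print(p,y)
p,y=plan(p,y,p+[0,0,.09],y,4);p,y=plan(p,y,[.425,.249,.075],113.6,6);
```

```text
[0.47411483 0.4420926  0.00689652] 113.37216098481488
{'dx': np.float64(0.0), 'dy': np.float64(0.0), 'dz': np.float64(-2.2), 'az': 0.0} 
{'dx': np.float64(0.0), 'dy': np.float64(0.0), 'dz': np.float64(-2.3), 'az': 0.0} 
{'dx': np.float64(0.0), 'dy': np.float64(0.0), 'dz': np.float64(-2.2), 'az': 0.0} 
{'dx': np.float64(0.0), 'dy': np.float64(0.0), 'dz': np.float64(-2.3), 'az': 0.0} 
end [0.4741 0.4421 0.0969] 113.4
{'dx': np.float64(-2.6), 'dy': np.float64(-2.0), 'dz': np.float64(0.4), 'az': 0.0} 
{'dx': np.float64(-2.6), 'dy': np.float64(-2.0), 'dz': np.float64(0.4), 'az': 0.0} 
{'dx': np.float64(-2.6), 'dy': np.float64(-2.0), 'dz': np.float64(0.3), 'az': 0.0} 
{'dx': np.float64(-2.7), 'dy': np.float64(-2.1), 'dz': np.float64(0.4), 'az': 0.0} 
{'dx': np.float64(-2.6), 'dy': np.float64(-2.0), 'dz': np.float64(0.3), 'az': 0.0} |
{'dx': np.float64(-2.7), 'dy': np.float64(-2.1), 'dz': np.float64(0.4), 'az': 0.0} 
end [0.4248 0.2487 0.0749] 113.4
```

jog_arm --motion '[{"gripper":1,"dx":0,"dy":0,"dz":-2.2,"ax":0,"ay":0,"az":0},{"gripper":1,"dx":0,"dy":0,"dz":-2.3,"ax":0,"ay":0,"az":0},{"gripper":1,"dx":0,"dy":0,"dz":-2.3,"ax":0,"ay":0,"az":0},{"gripper":1,"dx":0,"dy":0,"dz":-2.2,"ax":0,"ay":0,"az":0},{"gripper":1,"dx":-2.6,"dy":-2.0,"dz":0.2,"ax":0,"ay":0,"az":0}]'

```text
t: 10.2
eef_pos: [0.4661, 0.415, 0.0981]
orientation: [-0.001, 0.548, 0.837, 0.004]
ft_force: [-0.3, 0.6, -0.6]
grip_width: 0.0292
gripper_force: 20.0
```

jog_arm --motion '[{"gripper":1,"dx":-2.6,"dy":-2.0,"dz":0.2,"ax":0,"ay":0,"az":0},{"gripper":1,"dx":-2.6,"dy":-2.0,"dz":0.2,"ax":0,"ay":0,"az":0},{"gripper":1,"dx":-2.7,"dy":-2.1,"dz":0.2,"ax":0,"ay":0,"az":0},{"gripper":1,"dx":-2.6,"dy":-2.0,"dz":0.2,"ax":0,"ay":0,"az":0},{"gripper":1,"dx":-2.7,"dy":-2.1,"dz":0.2,"ax":0,"ay":0,"az":0}]'

```text
t: 10.7
eef_pos: [0.4239, 0.2472, 0.0842]
orientation: [-0.0, 0.549, 0.836, -0.0]
ft_force: [-0.0, 0.2, -1.4]
grip_width: 0.0297
gripper_force: 20.0
```

jog_arm --motion '[{"gripper":1,"dx":0,"dy":0,"dz":0.5,"ax":0,"ay":0,"az":0},{"gripper":1,"dx":0,"dy":0,"dz":0,"ax":0,"ay":0,"az":0},{"gripper":1,"dx":0,"dy":0,"dz":0,"ax":0,"ay":0,"az":0},{"gripper":1,"dx":0,"dy":0,"dz":0,"ax":0,"ay":0,"az":0},{"gripper":1,"dx":0,"dy":0,"dz":0,"ax":0,"ay":0,"az":0}]'

```text
t: 11.2
eef_pos: [0.4246, 0.2496, 0.0797]
orientation: [-0.0, 0.549, 0.836, 0.0]
ft_force: [0.1, 0.1, -2.3]
grip_width: 0.029
gripper_force: 20.0
```

jog_arm --motion '[{"gripper":1,"dx":0,"dy":0,"dz":1.5,"ax":0,"ay":0,"az":0},{"gripper":1,"dx":0,"dy":0,"dz":1.5,"ax":0,"ay":0,"az":0},{"gripper":1,"dx":0,"dy":0,"dz":1.2,"ax":0,"ay":0,"az":0},{"gripper":1,"dx":0,"dy":0,"dz":0.8,"ax":0,"ay":0,"az":0},{"gripper":1,"dx":0,"dy":0,"dz":0.4,"ax":0,"ay":0,"az":0}]'

```text
t: 11.7
eef_pos: [0.4239, 0.2483, 0.0242]
orientation: [-0.001, 0.549, 0.836, -0.001]
ft_force: [0.8, 0.5, -1.4]
grip_width: 0.0292
gripper_force: 20.0
```

jog_arm --motion '[{"gripper":1,"dx":0,"dy":0,"dz":0.2,"ax":0,"ay":0,"az":0},{"gripper":1,"dx":0,"dy":0,"dz":0,"ax":0,"ay":0,"az":0},{"gripper":1,"dx":0,"dy":0,"dz":0,"ax":0,"ay":0,"az":0},{"gripper":1,"dx":0,"dy":0,"dz":0,"ax":0,"ay":0,"az":0},{"gripper":1,"dx":0,"dy":0,"dz":0,"ax":0,"ay":0,"az":0}]'

```text
t: 12.2
eef_pos: [0.4249, 0.2486, 0.0239]
orientation: [0.0, 0.549, 0.836, 0.0]
ft_force: [0.1, -0.6, -0.7]
grip_width: 0.0294
gripper_force: 20.0
```

jog_arm --motion '[{"gripper":1,"dx":0,"dy":0,"dz":0.1,"ax":0,"ay":0,"az":0},{"gripper":1,"dx":0,"dy":0,"dz":0,"ax":0,"ay":0,"az":0},{"gripper":-0.3,"dx":0,"dy":0,"dz":0,"ax":0,"ay":0,"az":0},{"gripper":-0.3,"dx":0,"dy":0,"dz":0,"ax":0,"ay":0,"az":0},{"gripper":-0.3,"dx":0,"dy":0,"dz":0,"ax":0,"ay":0,"az":0}]'

```text
t: 12.7
eef_pos: [0.4247, 0.2486, 0.0227]
orientation: [0.0, 0.549, 0.836, 0.0]
ft_force: [0.3, -0.5, -0.6]
grip_width: 0.0454
gripper_force: 0.0
```

jog_arm --motion '[{"gripper":-0.3,"dx":0,"dy":0,"dz":0,"ax":0,"ay":0,"az":0},{"gripper":-0.3,"dx":0,"dy":0,"dz":-1,"ax":0,"ay":0,"az":0},{"gripper":-0.3,"dx":0,"dy":0,"dz":-3,"ax":0,"ay":0,"az":0},{"gripper":-0.5,"dx":0,"dy":0,"dz":-3,"ax":0,"ay":0,"az":0},{"gripper":-0.5,"dx":0,"dy":0,"dz":-3,"ax":0,"ay":0,"az":0}]'

```text
t: 13.2
eef_pos: [0.4244, 0.2488, 0.1244]
orientation: [-0.0, 0.549, 0.836, 0.0]
ft_force: [1.6, -0.3, 0.6]
grip_width: 0.0633
gripper_force: 0.0
```

Run:
```python
from h import *
for n in("wrist","side"):
  c=imaging.capture(n)
  for q,s in blobs(c["img"],"brass",60):
    w=onplane(c,*q,.026)
    if .38<w[0]<.7 and 0<w[1]<.5:print(n,q.round(1),s,w.round(4),onplane(c,*q,.016).round(4))
p,y,o=pose();print(p,y)
p,y=plan(p,y,[.5215,.333,.10],150,5)
```

```text
wrist [330.9 152.6] [ 314  135   35   36 1000] [0.4012 0.3066 0.026 ] [0.4015 0.306  0.016 ]
wrist [507.5 185.3] [ 473  157   70   59 3175] [0.5163 0.3335 0.026 ] [0.5211 0.334  0.016 ]
wrist [328.8 247.4] [ 307  223   45   50 1771] [0.4254 0.2474 0.026 ] [0.4266 0.2445 0.016 ]
wrist [492.4 355.5] [476 321  29  70 911] [0.5719 0.2182 0.026 ] [0.5787 0.2143 0.016 ]
wrist [454.5 418.4] [ 234  404  406   25 7943] [0.573  0.1569 0.026 ] [0.5799 0.1506 0.016 ]
side [280.5 218.8] [276 211  12  15 109] [0.5131 0.337  0.026 ] [0.5186 0.3396 0.016 ]
side [279.  270.4] [274 266  11  10  87] [0.4026 0.3059 0.026 ] [0.4066 0.3081 0.016 ]
[0.42659799 0.25012128 0.12698114] 113.39523979686541
{'dx': np.float64(0.8), 'dy': np.float64(2.4), 'dz': np.float64(0.5), 'az': -7.5} 
{'dx': np.float64(0.4), 'dy': np.float64(2.5), 'dz': np.float64(0.5), 'az': -7.5} 
{'dx': np.float64(0.1), 'dy': np.float64(2.5), 'dz': np.float64(0.6), 'az': -7.0} 
{'dx': np.float64(-0.2), 'dy': np.float64(2.5), 'dz': np.float64(0.5), 'az': -7.5} 
{'dx': np.float64(-0.5), 'dy': np.float64(2.5), 'dz': np.float64(0.6), 'az': -7.0} |
end [0.5219 0.3329 0.1   ] 149.9
```

jog_arm --motion '[{"gripper":-0.6,"dx":0.8,"dy":2.4,"dz":0.5,"ax":0,"ay":0,"az":-7.5},{"gripper":-0.6,"dx":0.4,"dy":2.5,"dz":0.5,"ax":0,"ay":0,"az":-7.5},{"gripper":-0.6,"dx":0.1,"dy":2.5,"dz":0.6,"ax":0,"ay":0,"az":-7},{"gripper":-0.6,"dx":-0.2,"dy":2.5,"dz":0.5,"ax":0,"ay":0,"az":-7.5},{"gripper":-0.6,"dx":-0.5,"dy":2.5,"dz":0.5,"ax":0,"ay":0,"az":-7}]'

```text
t: 13.8
eef_pos: [0.5206, 0.3317, 0.0962]
orientation: [-0.0, 0.257, 0.966, -0.0]
ft_force: [-0.5, 0.4, 1.0]
grip_width: 0.0695
gripper_force: 0.0
```

jog_arm --motion '[{"gripper":-0.6,"dx":0,"dy":0,"dz":1,"ax":0,"ay":0,"az":0},{"gripper":-0.6,"dx":0,"dy":0,"dz":1.5,"ax":0,"ay":0,"az":0},{"gripper":-0.6,"dx":0,"dy":0,"dz":1.5,"ax":0,"ay":0,"az":0},{"gripper":-0.6,"dx":0,"dy":0,"dz":0,"ax":0,"ay":0,"az":0},{"gripper":-0.6,"dx":0,"dy":0,"dz":0,"ax":0,"ay":0,"az":0}]'

```text
t: 14.3
eef_pos: [0.5194, 0.3306, 0.0563]
orientation: [-0.0, 0.26, 0.966, -0.0]
ft_force: [1.1, -0.1, 1.0]
grip_width: 0.0699
gripper_force: 0.0
```

jog_arm --motion '[{"gripper":-0.6,"dx":0,"dy":0.3,"dz":1.5,"ax":0,"ay":0,"az":0},{"gripper":-0.6,"dx":0,"dy":0,"dz":1.5,"ax":0,"ay":0,"az":0},{"gripper":-0.6,"dx":0,"dy":0,"dz":1.2,"ax":0,"ay":0,"az":0},{"gripper":-0.6,"dx":0,"dy":0,"dz":0.8,"ax":0,"ay":0,"az":0},{"gripper":-0.6,"dx":0,"dy":0,"dz":0,"ax":0,"ay":0,"az":0}]' --force 30

```text
t: 14.8
eef_pos: [0.5206, 0.3333, 0.0049]
orientation: [-0.001, 0.26, 0.966, -0.001]
ft_force: [-1.6, -0.5, 0.5]
grip_width: 0.0696
gripper_force: 0.0
```

jog_arm --motion '[{"gripper":1,"dx":0,"dy":0,"dz":0,"ax":0,"ay":0,"az":0},{"gripper":1,"dx":0,"dy":0,"dz":0,"ax":0,"ay":0,"az":0},{"gripper":1,"dx":0,"dy":0,"dz":0,"ax":0,"ay":0,"az":0},{"gripper":1,"dx":0,"dy":0,"dz":0,"ax":0,"ay":0,"az":0},{"gripper":1,"dx":0,"dy":0,"dz":0,"ax":0,"ay":0,"az":0}]'

```text
t: 15.3
eef_pos: [0.5214, 0.3336, 0.0068]
orientation: [0.0, 0.26, 0.966, -0.0]
ft_force: [-0.8, -0.3, 5.0]
grip_width: 0.0382
gripper_force: 30.1
```

jog_arm --motion '[{"gripper":1,"dx":0,"dy":0,"dz":0,"ax":0,"ay":0,"az":0},{"gripper":1,"dx":0,"dy":0,"dz":-2,"ax":0,"ay":0,"az":0},{"gripper":1,"dx":0,"dy":0,"dz":-2,"ax":0,"ay":0,"az":0},{"gripper":1,"dx":0,"dy":0,"dz":-2,"ax":0,"ay":0,"az":0},{"gripper":1,"dx":0,"dy":0,"dz":-2,"ax":0,"ay":0,"az":0}]'

```text
t: 15.8
eef_pos: [0.5211, 0.3337, 0.0868]
orientation: [-0.0, 0.26, 0.966, -0.0]
ft_force: [0.8, 0.3, -4.0]
grip_width: 0.0381
gripper_force: 30.0
```

Run:
```python
from h import *
p,y,o=pose();print(p,y,o["grip_width"])
p,y=plan(p,y,[.449,.194,.08],113.6,5)
```

```text
[0.52111464 0.33366636 0.08684828] 149.8853732841205 0.038058169089138776
{'dx': np.float64(-0.2), 'dy': np.float64(-3.1), 'dz': np.float64(0.1), 'az': 7.5} 
{'dx': np.float64(-0.6), 'dy': np.float64(-3.1), 'dz': np.float64(0.1), 'az': 7.0} 
{'dx': np.float64(-0.9), 'dy': np.float64(-3.0), 'dz': np.float64(0.2), 'az': 7.5} 
{'dx': np.float64(-1.3), 'dy': np.float64(-2.9), 'dz': np.float64(0.1), 'az': 7.0} 
{'dx': np.float64(-1.6), 'dy': np.float64(-2.7), 'dz': np.float64(0.2), 'az': 7.5} |
end [0.4486 0.1943 0.0798] 113.4
```

jog_arm --motion '[{"gripper":1,"dx":-0.2,"dy":-3.1,"dz":0,"ax":0,"ay":0,"az":7.5},{"gripper":1,"dx":-0.6,"dy":-3.1,"dz":0,"ax":0,"ay":0,"az":7},{"gripper":1,"dx":-0.9,"dy":-3.0,"dz":0,"ax":0,"ay":0,"az":7.5},{"gripper":1,"dx":-1.3,"dy":-2.9,"dz":0,"ax":0,"ay":0,"az":7},{"gripper":1,"dx":-1.6,"dy":-2.7,"dz":0,"ax":0,"ay":0,"az":7.5}]'

```text
t: 16.3
eef_pos: [0.4479, 0.1933, 0.0861]
orientation: [-0.0, 0.551, 0.834, -0.0]
ft_force: [0.9, -0.5, -3.5]
grip_width: 0.0382
gripper_force: 30.0
```

jog_arm --motion '[{"gripper":1,"dx":0,"dy":0,"dz":0.5,"ax":0,"ay":0,"az":0},{"gripper":1,"dx":0,"dy":0,"dz":0,"ax":0,"ay":0,"az":0},{"gripper":1,"dx":0,"dy":0,"dz":0,"ax":0,"ay":0,"az":0},{"gripper":1,"dx":0,"dy":0,"dz":0,"ax":0,"ay":0,"az":0},{"gripper":1,"dx":0,"dy":0,"dz":0,"ax":0,"ay":0,"az":0}]'

```text
t: 16.8
eef_pos: [0.449, 0.1954, 0.0816]
orientation: [-0.0, 0.549, 0.836, 0.0]
ft_force: [-0.0, -1.2, -3.1]
grip_width: 0.0383
gripper_force: 30.0
```

jog_arm --motion '[{"gripper":1,"dx":-0.1,"dy":0,"dz":1.5,"ax":0,"ay":0,"az":0},{"gripper":1,"dx":0,"dy":0,"dz":1.5,"ax":0,"ay":0,"az":0},{"gripper":1,"dx":0,"dy":0,"dz":1.4,"ax":0,"ay":0,"az":0},{"gripper":1,"dx":0,"dy":0,"dz":1.0,"ax":0,"ay":0,"az":0},{"gripper":1,"dx":0,"dy":0,"dz":0.4,"ax":0,"ay":0,"az":0}]'

```text
t: 17.3
eef_pos: [0.4483, 0.1933, 0.0218]
orientation: [-0.001, 0.549, 0.836, -0.001]
ft_force: [0.1, -0.3, -2.7]
grip_width: 0.0381
gripper_force: 30.0
```

jog_arm --motion '[{"gripper":1,"dx":0,"dy":0,"dz":0.1,"ax":0,"ay":0,"az":0},{"gripper":1,"dx":0,"dy":0,"dz":0,"ax":0,"ay":0,"az":0},{"gripper":1,"dx":0,"dy":0,"dz":0,"ax":0,"ay":0,"az":0},{"gripper":1,"dx":0,"dy":0,"dz":0,"ax":0,"ay":0,"az":0},{"gripper":1,"dx":0,"dy":0,"dz":0,"ax":0,"ay":0,"az":0}]'

```text
t: 17.8
eef_pos: [0.4496, 0.1936, 0.0229]
orientation: [0.0, 0.549, 0.836, 0.0]
ft_force: [-0.5, -0.2, -1.9]
grip_width: 0.038
gripper_force: 30.0
```

jog_arm --motion '[{"gripper":1,"dx":0,"dy":0,"dz":0.1,"ax":0,"ay":0,"az":0},{"gripper":1,"dx":0,"dy":0,"dz":0,"ax":0,"ay":0,"az":0},{"gripper":-0.5,"dx":0,"dy":0,"dz":0,"ax":0,"ay":0,"az":0},{"gripper":-0.5,"dx":0,"dy":0,"dz":0,"ax":0,"ay":0,"az":0},{"gripper":-0.5,"dx":0,"dy":0,"dz":0,"ax":0,"ay":0,"az":0}]'

```text
t: 18.3
eef_pos: [0.4496, 0.1937, 0.0218]
orientation: [0.0, 0.549, 0.836, 0.0]
ft_force: [0.2, 0.7, 0.4]
grip_width: 0.0544
gripper_force: 0.0
```

jog_arm --motion '[{"gripper":-0.5,"dx":0,"dy":0,"dz":0,"ax":0,"ay":0,"az":0},{"gripper":-0.5,"dx":0,"dy":0,"dz":-1,"ax":0,"ay":0,"az":0},{"gripper":-0.5,"dx":0,"dy":0,"dz":-3,"ax":0,"ay":0,"az":0},{"gripper":-0.5,"dx":0,"dy":0,"dz":-3,"ax":0,"ay":0,"az":0},{"gripper":-0.5,"dx":0,"dy":0,"dz":-3,"ax":0,"ay":0,"az":0}]'

```text
t: 18.8
eef_pos: [0.4491, 0.1939, 0.1234]
orientation: [-0.0, 0.549, 0.836, 0.0]
ft_force: [0.9, -0.5, 0.5]
grip_width: 0.065
gripper_force: 0.0
```

Run:
```python
from h import *
for n in("wrist",):
  c=imaging.capture(n)
  for q,s in blobs(c["img"],"brass",60):
    w=onplane(c,*q,.026)
    if .38<w[0]<.7 and 0<w[1]<.5:print(n,q.round(1),s,w.round(4),onplane(c,*q,.018).round(4))
p,y,o=pose();print(p,y)
p,y=plan(p,y,[.60,.117,.13],150,5)
```

```text
wrist [329.6  47.4] [ 311   26   38   44 1313] [0.4007 0.3077 0.026 ] [0.4002 0.3089 0.018 ]
wrist [327.4 158.1] [ 303  134   49   49 1885] [0.4252 0.2477 0.026 ] [0.4254 0.2471 0.018 ]
wrist [328.5 247.4] [ 299  215   60   66 3065] [0.4498 0.1927 0.026 ] [0.4508 0.1905 0.018 ]
wrist [497.4 355.5] [480 321  30  70 931] [0.5993 0.1652 0.026 ] [0.6049 0.1621 0.018 ]
wrist [458.9 418.5] [ 240  404  400   25 7667] [0.6003 0.1038 0.026 ] [0.6059 0.0988 0.018 ]
[0.45131726 0.19527257 0.12798083] 113.43998887500938
{'dx': np.float64(-2.6), 'dy': np.float64(2.1), 'dz': np.float64(0.0), 'az': -7.5} 
{'dx': np.float64(-2.9), 'dy': np.float64(1.7), 'dz': np.float64(-0.1), 'az': -7.5} 
{'dx': np.float64(-3.1), 'dy': np.float64(1.4), 'dz': np.float64(0.0), 'az': -7.0} 
{'dx': np.float64(-3.2), 'dy': np.float64(1.0), 'dz': np.float64(-0.1), 'az': -7.5} 
{'dx': np.float64(-3.3), 'dy': np.float64(0.5), 'dz': np.float64(0.0), 'az': -7.0} |
end [0.5998 0.1168 0.13  ] 149.9
```

Run:
```python
from h import *
p,y,o=pose();print(p,y)
p,y=plan(p,y,[.638,.095,.13],150,5)
```

```text
[0.45131726 0.19527257 0.12798083] 113.43998887500938
{'dx': np.float64(-3.3), 'dy': np.float64(2.6), 'dz': np.float64(0.0), 'az': -7.5} 
{'dx': np.float64(-3.6), 'dy': np.float64(2.2), 'dz': np.float64(-0.1), 'az': -7.5} 
{'dx': np.float64(-3.9), 'dy': np.float64(1.7), 'dz': np.float64(0.0), 'az': -7.0} 
{'dx': np.float64(-4.1), 'dy': np.float64(1.2), 'dz': np.float64(-0.1), 'az': -7.5} 
{'dx': np.float64(-4.2), 'dy': np.float64(0.6), 'dz': np.float64(0.0), 'az': -7.0} |
end [0.638  0.0951 0.13  ] 149.9
```

jog_arm --motion '[{"gripper":-0.8,"dx":-3.3,"dy":2.6,"dz":0,"ax":0,"ay":0,"az":-7.5},{"gripper":-0.8,"dx":-3.6,"dy":2.2,"dz":0,"ax":0,"ay":0,"az":-7.5},{"gripper":-0.8,"dx":-3.9,"dy":1.7,"dz":0,"ax":0,"ay":0,"az":-7},{"gripper":-0.8,"dx":-4.1,"dy":1.2,"dz":0,"ax":0,"ay":0,"az":-7.5},{"gripper":-0.8,"dx":-4.2,"dy":0.6,"dz":0,"ax":0,"ay":0,"az":-7}]'

```text
t: 19.35
eef_pos: [0.6374, 0.0921, 0.1222]
orientation: [0.0, 0.257, 0.966, 0.0]
ft_force: [0.5, 0.5, 0.5]
grip_width: 0.0781
gripper_force: 0.0
```

jog_arm --motion '[{"gripper":-0.8,"dx":0,"dy":0,"dz":0.5,"ax":0,"ay":0,"az":0},{"gripper":-0.8,"dx":0,"dy":0,"dz":0,"ax":0,"ay":0,"az":0},{"gripper":-0.8,"dx":0,"dy":0,"dz":0,"ax":0,"ay":0,"az":0},{"gripper":-0.8,"dx":0,"dy":0,"dz":0,"ax":0,"ay":0,"az":0},{"gripper":-0.8,"dx":0,"dy":0,"dz":0,"ax":0,"ay":0,"az":0}]'

```text
t: 19.85
eef_pos: [0.6355, 0.0939, 0.1173]
orientation: [0.0, 0.259, 0.966, -0.0]
ft_force: [-0.3, -0.2, -0.4]
grip_width: 0.0787
gripper_force: 0.0
```

Run:
```python
from h import *
c=imaging.capture("wrist")
cv2.imwrite("pics/w5.png",c["img"][:,:,::-1])
p,y,o=pose();print(p,y); a=np.radians(y)
X=np.array([np.cos(a),np.sin(a)]);Y=np.array([np.sin(a),-np.cos(a)])
for q,s in blobs(c["img"],"brass",60):
    if q[1]<320:
      for z in(.014,.02):
        w=onplane(c,*q,z); d=w[:2]-p[:2]; print(q.round(1),s,z,w.round(4),(d@X).round(4),(d@Y).round(4))
```

```text
[0.635585   0.09367946 0.11722022] 149.9230232117396
[330.4 243.9] [ 294  205   74   78 4489] 0.014 [0.6373 0.095  0.014 ] -0.0009 0.002
[330.4 243.9] [ 294  205   74   78 4489] 0.02 [0.6358 0.0958 0.02  ] 0.0009 0.0019
```

View pics/w5.png

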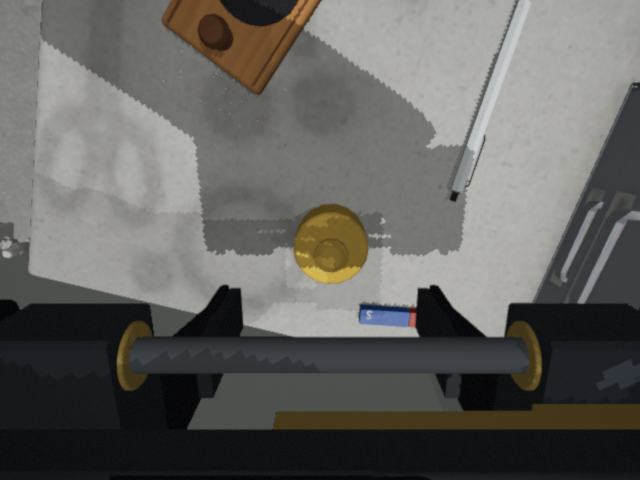

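The wrist view shows the largest mass centred at (330,244), with the drawer handles on the right at (585,250). I'll turn the gripper more parallel to the chest before going down.

jog_arm --motion '[{"gripper":-0.8,"dx":0,"dy":0.2,"dz":0,"ax":0,"ay":0,"az":-7.5},{"gripper":-0.8,"dx":0,"dy":0,"dz":0,"ax":0,"ay":0,"az":-7.5},{"gripper":-0.8,"dx":0,"dy":0,"dz":0,"ax":0,"ay":0,"az":-7.5},{"gripper":-0.8,"dx":0,"dy":0,"dz":0,"ax":0,"ay":0,"az":-7.5},{"gripper":-0.8,"dx":0,"dy":0,"dz":0,"ax":0,"ay":0,"az":-7.5}]'

```text
t: 20.4
eef_pos: [0.6367, 0.0951, 0.1169]
orientation: [0.0, -0.067, 0.998, -0.0]
ft_force: [-0.5, 0.1, -1.3]
grip_width: 0.0781
gripper_force: 0.0
```

jog_arm --motion '[{"gripper":-0.8,"dx":0,"dy":0,"dz":0,"ax":0,"ay":0,"az":-7.5},{"gripper":-0.8,"dx":0,"dy":0,"dz":1.5,"ax":0,"ay":0,"az":0},{"gripper":-0.8,"dx":0,"dy":0,"dz":1.5,"ax":0,"ay":0,"az":0},{"gripper":-0.8,"dx":0,"dy":0,"dz":1.5,"ax":0,"ay":0,"az":0},{"gripper":-0.8,"dx":0,"dy":0,"dz":0,"ax":0,"ay":0,"az":0}]'

```text
t: 20.9
eef_pos: [0.635, 0.0943, 0.0683]
orientation: [-0.002, -0.129, 0.992, -0.0]
ft_force: [-0.2, -0.8, -0.4]
grip_width: 0.0784
gripper_force: 0.0
```

jog_arm --motion '[{"gripper":-0.8,"dx":-0.2,"dy":0,"dz":1.8,"ax":0,"ay":0,"az":0},{"gripper":-0.8,"dx":0,"dy":0,"dz":1.8,"ax":0,"ay":0,"az":0},{"gripper":-0.8,"dx":0,"dy":0,"dz":1.5,"ax":0,"ay":0,"az":0},{"gripper":-0.8,"dx":0,"dy":0,"dz":1.1,"ax":0,"ay":0,"az":0},{"gripper":-0.8,"dx":0,"dy":0,"dz":0,"ax":0,"ay":0,"az":0}]' --force 40

```text
t: 21.4
eef_pos: [0.6376, 0.0951, 0.0074]
orientation: [-0.001, -0.129, 0.992, 0.0]
ft_force: [-0.0, -0.2, 1.0]
grip_width: 0.0786
gripper_force: 0.0
```

jog_arm --motion '[{"gripper":1,"dx":0,"dy":0,"dz":0,"ax":0,"ay":0,"az":0},{"gripper":1,"dx":0,"dy":0,"dz":0,"ax":0,"ay":0,"az":0},{"gripper":1,"dx":0,"dy":0,"dz":0,"ax":0,"ay":0,"az":0},{"gripper":1,"dx":0,"dy":0,"dz":0,"ax":0,"ay":0,"az":0},{"gripper":1,"dx":0,"dy":0,"dz":0,"ax":0,"ay":0,"az":0}]'

```text
t: 21.9
eef_pos: [0.6391, 0.0955, 0.0101]
orientation: [0.0, -0.129, 0.992, 0.0]
ft_force: [-0.3, -0.3, 2.0]
grip_width: 0.0492
gripper_force: 40.0
```

jog_arm --motion '[{"gripper":1,"dx":0,"dy":0,"dz":0,"ax":0,"ay":0,"az":0},{"gripper":1,"dx":0,"dy":0,"dz":-2,"ax":0,"ay":0,"az":0},{"gripper":1,"dx":0,"dy":0,"dz":-2,"ax":0,"ay":0,"az":0},{"gripper":1,"dx":0,"dy":0,"dz":-2,"ax":0,"ay":0,"az":0},{"gripper":1,"dx":0,"dy":0,"dz":-2,"ax":0,"ay":0,"az":0}]'

```text
t: 22.4
eef_pos: [0.6389, 0.0955, 0.092]
orientation: [0.0, -0.13, 0.992, 0.0]
ft_force: [0.7, -1.3, -5.2]
grip_width: 0.049
gripper_force: 40.0
```

Run:
```python
from h import *
p,y,o=pose();y%=360;print(p,y,o["grip_width"])
p,y=plan(p,y,[.473,.139,.095],113.6,10)
```

```text
[0.63891691 0.09554782 0.09200254] 194.88641590953904 0.049039952785006884
{'dx': np.float64(1.5), 'dy': np.float64(0.8), 'dz': np.float64(0.0), 'az': 8.0} 
{'dx': np.float64(1.6), 'dy': np.float64(0.6), 'dz': np.float64(0.0), 'az': 8.0} 
{'dx': np.float64(1.7), 'dy': np.float64(0.4), 'dz': np.float64(0.0), 'az': 8.0} 
{'dx': np.float64(1.7), 'dy': np.float64(0.2), 'dz': np.float64(0.0), 'az': 8.0} 
{'dx': np.float64(1.7), 'dy': np.float64(-0.1), 'dz': np.float64(0.0), 'az': 8.0} |
{'dx': np.float64(1.7), 'dy': np.float64(-0.3), 'dz': np.float64(-0.1), 'az': 8.5} 
{'dx': np.float64(1.6), 'dy': np.float64(-0.5), 'dz': np.float64(0.0), 'az': 8.0} 
{'dx': np.float64(1.5), 'dy': np.float64(-0.8), 'dz': np.float64(-0.1), 'az': 8.5} 
{'dx': np.float64(1.4), 'dy': np.float64(-1.0), 'dz': np.float64(0.0), 'az': 8.0} 
{'dx': np.float64(1.3), 'dy': np.float64(-1.2), 'dz': np.float64(-0.1), 'az': 8.5} |
end [0.4728 0.1387 0.095 ] 113.4
```

jog_arm --motion '[{"gripper":1,"dx":1.5,"dy":0.8,"dz":0,"ax":0,"ay":0,"az":8},{"gripper":1,"dx":1.6,"dy":0.6,"dz":0,"ax":0,"ay":0,"az":8},{"gripper":1,"dx":1.7,"dy":0.4,"dz":0,"ax":0,"ay":0,"az":8},{"gripper":1,"dx":1.7,"dy":0.2,"dz":0,"ax":0,"ay":0,"az":8},{"gripper":1,"dx":1.7,"dy":-0.1,"dz":0,"ax":0,"ay":0,"az":8}]'

```text
t: 22.9
eef_pos: [0.5552, 0.1169, 0.0912]
orientation: [0.001, 0.22, 0.975, 0.0]
ft_force: [0.7, 0.8, -5.3]
grip_width: 0.0494
gripper_force: 40.0
```

jog_arm --motion '[{"gripper":1,"dx":1.7,"dy":-0.3,"dz":-0.1,"ax":0,"ay":0,"az":8.5},{"gripper":1,"dx":1.6,"dy":-0.5,"dz":0,"ax":0,"ay":0,"az":8},{"gripper":1,"dx":1.5,"dy":-0.8,"dz":-0.1,"ax":0,"ay":0,"az":8.5},{"gripper":1,"dx":1.4,"dy":-1.0,"dz":0,"ax":0,"ay":0,"az":8},{"gripper":1,"dx":1.3,"dy":-1.2,"dz":-0.1,"ax":0,"ay":0,"az":8.5}]'

```text
t: 23.4
eef_pos: [0.4721, 0.1393, 0.094]
orientation: [0.001, 0.551, 0.834, 0.0]
ft_force: [-0.6, 0.7, -4.8]
grip_width: 0.049
gripper_force: 40.0
```

jog_arm --motion '[{"gripper":1,"dx":0,"dy":0,"dz":1,"ax":0,"ay":0,"az":0},{"gripper":1,"dx":0,"dy":0,"dz":0,"ax":0,"ay":0,"az":0},{"gripper":1,"dx":0,"dy":0,"dz":0,"ax":0,"ay":0,"az":0},{"gripper":1,"dx":0,"dy":0,"dz":0,"ax":0,"ay":0,"az":0},{"gripper":1,"dx":0,"dy":0,"dz":0,"ax":0,"ay":0,"az":0}]'

```text
t: 23.9
eef_pos: [0.4732, 0.1385, 0.0828]
orientation: [-0.0, 0.549, 0.836, 0.0]
ft_force: [0.5, 0.1, -5.9]
grip_width: 0.0487
gripper_force: 40.0
```

Run:
```python
from h import *
p,y,o=pose();print(p,y)
c=imaging.capture("wrist");a=np.radians(y)
X=np.array([np.cos(a),np.sin(a)]);Y=np.array([np.sin(a),-np.cos(a)])
for q,s in blobs(c["img"],"brass",200):
  if q[1]<340:
    w=onplane(c,q[0],s[1],p[2]-.010);w2=onplane(c,*q,.026);d=w[:2]-p[:2];print(q.round(1),s,w2.round(4),"front edge",d@X,d@Y)
cv2.imwrite("pics/w6.png",c["img"][:,:,::-1])
```

```text
[0.47318324 0.13854355 0.08278546] 113.3922747317554
[326.6  37.6] [ 296    2   63   73 3540] [0.4244 0.2495 0.026 ] front edge 0.12455429706402288 -0.0004248941718877806
[328.1 161.6] [ 291  123   76   78 4579] [0.4493 0.1938 0.026 ] front edge 0.08003189341234064 0.00014725381770006553
[328.6 295.6] [ 267  243  124   94 9549] [0.481  0.1211 0.026 ] front edge 0.027868081379038366 0.00032396014548255643
```

View pics/w6.png

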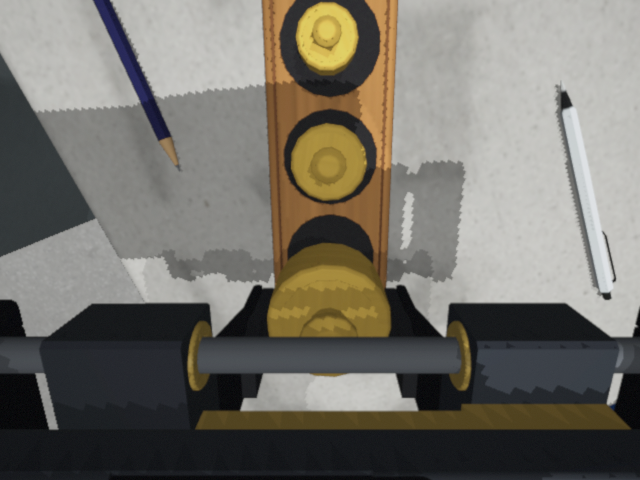

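The wrist view shows the small and large masses well centred on their seats at (327,37) and (328,161). The largest is held over the last seat, about 3 mm forward in the grip.

jog_arm --motion '[{"gripper":1,"dx":-0.3,"dy":0,"dz":1.5,"ax":0,"ay":0,"az":0},{"gripper":1,"dx":0,"dy":0,"dz":1.5,"ax":0,"ay":0,"az":0},{"gripper":1,"dx":0,"dy":0,"dz":1.3,"ax":0,"ay":0,"az":0},{"gripper":1,"dx":0,"dy":0,"dz":0.9,"ax":0,"ay":0,"az":0},{"gripper":1,"dx":0,"dy":0,"dz":0.3,"ax":0,"ay":0,"az":0}]'

```text
t: 24.45
eef_pos: [0.4729, 0.1358, 0.026]
orientation: [-0.001, 0.549, 0.836, -0.001]
ft_force: [0.2, -0.0, -4.0]
grip_width: 0.0489
gripper_force: 40.0
```

jog_arm --motion '[{"gripper":1,"dx":0,"dy":0,"dz":0.2,"ax":0,"ay":0,"az":0},{"gripper":1,"dx":0,"dy":0,"dz":0,"ax":0,"ay":0,"az":0},{"gripper":1,"dx":0,"dy":0,"dz":0,"ax":0,"ay":0,"az":0},{"gripper":1,"dx":0,"dy":0,"dz":0,"ax":0,"ay":0,"az":0},{"gripper":1,"dx":0,"dy":0,"dz":0,"ax":0,"ay":0,"az":0}]'

```text
t: 24.95
eef_pos: [0.4742, 0.1358, 0.0259]
orientation: [0.0, 0.549, 0.836, 0.0]
ft_force: [-0.0, -0.1, -4.5]
grip_width: 0.0488
gripper_force: 40.0
```

jog_arm --motion '[{"gripper":1,"dx":0,"dy":0,"dz":0.1,"ax":0,"ay":0,"az":0},{"gripper":1,"dx":0,"dy":0,"dz":0.1,"ax":0,"ay":0,"az":0},{"gripper":1,"dx":0,"dy":0,"dz":0,"ax":0,"ay":0,"az":0},{"gripper":1,"dx":0,"dy":0,"dz":0,"ax":0,"ay":0,"az":0},{"gripper":1,"dx":0,"dy":0,"dz":0,"ax":0,"ay":0,"az":0}]'

```text
t: 25.45
eef_pos: [0.4741, 0.1358, 0.0239]
orientation: [0.0, 0.549, 0.836, -0.0]
ft_force: [-3.2, -1.3, 5.7]
grip_width: 0.0492
gripper_force: 40.0
```

jog_arm --motion '[{"gripper":-0.6,"dx":0,"dy":0,"dz":0,"ax":0,"ay":0,"az":0},{"gripper":-0.6,"dx":0,"dy":0,"dz":0,"ax":0,"ay":0,"az":0},{"gripper":-0.6,"dx":0,"dy":0,"dz":0,"ax":0,"ay":0,"az":0},{"gripper":-0.6,"dx":0,"dy":0,"dz":0,"ax":0,"ay":0,"az":0},{"gripper":-0.6,"dx":0,"dy":0,"dz":0,"ax":0,"ay":0,"az":0}]'

```text
t: 25.95
eef_pos: [0.474, 0.1359, 0.0236]
orientation: [-0.0, 0.549, 0.836, 0.0]
ft_force: [0.1, -0.1, 0.7]
grip_width: 0.0686
gripper_force: 0.0
```

jog_arm --motion '[{"gripper":-0.6,"dx":0,"dy":0,"dz":-1.5,"ax":0,"ay":0,"az":0},{"gripper":-0.6,"dx":0,"dy":0,"dz":-3,"ax":0,"ay":0,"az":0},{"gripper":-0.6,"dx":0,"dy":0,"dz":-3,"ax":0,"ay":0,"az":0},{"gripper":-0.6,"dx":-2,"dy":0,"dz":-3,"ax":0,"ay":0,"az":0},{"gripper":-0.6,"dx":-3,"dy":0,"dz":-2,"ax":0,"ay":0,"az":0}]'

```text
t: 26.45
eef_pos: [0.4942, 0.0917, 0.1521]
orientation: [0.001, 0.547, 0.837, 0.001]
ft_force: [0.4, 0.3, -0.3]
grip_width: 0.0695
gripper_force: 0.0
```

jog_arm --motion '[{"gripper":-0.6,"dx":-2,"dy":0,"dz":0,"ax":0,"ay":0,"az":0},{"gripper":-0.6,"dx":0,"dy":0,"dz":0,"ax":0,"ay":0,"az":0},{"gripper":-0.6,"dx":0,"dy":0,"dz":0,"ax":0,"ay":0,"az":0},{"gripper":-0.6,"dx":0,"dy":0,"dz":0,"ax":0,"ay":0,"az":0},{"gripper":-0.6,"dx":0,"dy":0,"dz":0,"ax":0,"ay":0,"az":0}]'

```text
t: 26.95
eef_pos: [0.5012, 0.0726, 0.1486]
orientation: [-0.0, 0.548, 0.836, 0.0]
ft_force: [0.0, -0.2, -0.3]
grip_width: 0.0698
gripper_force: 0.0
```

Run:
```python
from h import *
c=imaging.capture("wrist")
for q,s in blobs(c["img"],"brass",200):
  if q[1]<340: print(q.round(1),s,onplane(c,*q,.028).round(4))
cv2.imwrite("pics/w7.png",c["img"][:,:,::-1])
```

```text
[329.5  35.8] [ 299    0   63   74 3609] [0.4484 0.1963 0.028 ]
[329.1 134.7] [ 291   95   77   80 4782] [0.4727 0.1397 0.028 ]
```

View pics/w7.png

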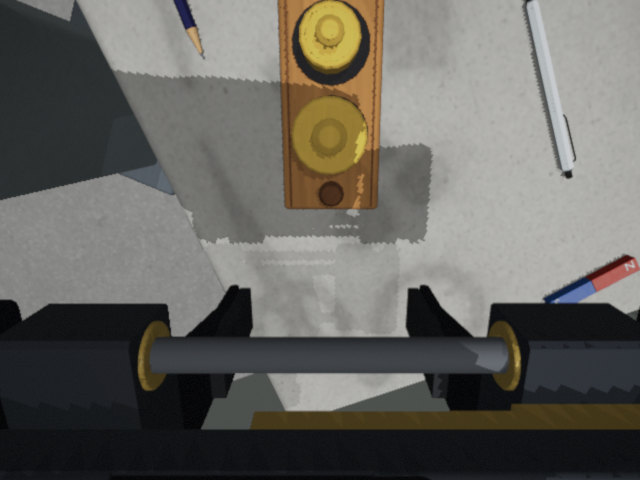

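The wrist view shows the largest standing centred on the seat beside the knob at (329,135), with the large mass on the next seat at (330,36). I'll check the row once more from the scene camera, then hand in.

Run:
```python
from h import *
from cell import ticket
for n in("scene","side"):
  c=imaging.capture(n)
  for q,s in blobs(c["img"],"brass",50):
    w=onplane(c,*q,.026)
    if .35<w[0]<.55 and .1<w[1]<.36: print(n,q.round(1),s,w.round(4))
print(ticket.finish_job())
```

```text
scene [342.6 241.7] [ 322  209   42   73 1383] [0.4449 0.2052 0.026 ]
side [373.8 255. ] [361 244  26  23 468] [0.4802 0.1372 0.026 ]
side [342.5 260.1] [333 251  20  19 300] [0.4543 0.1935 0.026 ]
side [311.9 265.6] [305 259  15  14 177] [0.4283 0.2476 0.026 ]
side [279.  270.3] [274 265  11  11  93] [0.4028 0.3059 0.026 ]
the job is handed in; nothing more can be done
None
```

I placed all four masses upright and released them, in order of size from the knob. In the last pictures, each stood within about 4 mm of its seat's centre. I handed the job in at about 27 s; no verdict came back.

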